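# Seat the taper arbor and tap it home

## Task

Take the tapered arbor out of the wooden block and set it shank down in the taper socket, and let go so that it stands there hand-loose, by its own weight and not pressed in. Then take the square aluminium bar and tap or press the top of the arbor with the bar's end until the shank goes solid on the stop screw hidden in the socket, under a steady firm push of at least 20 N but never over 35 N. Leave the arbor locked in the socket, stand the bar upright back on the table, and leave the other things on the table where they are.

Things in the scene. Friction and masses are not known exactly. Their poses are not given: they have to be found in the camera images.
- arbor_grip (a point): the turned steel arbor, loose: this point is on its axis, half-way up its round stub (26 mm in diameter, 48 high): 24 below the flat top end, 24 above the collar's upper face, 32 above the collar's underside, 82 above the shank's tip. z runs along the axis from tip to stub. At the start it stands shank down in the wooden block.
- arbor_collar (a point): the centre of the underside of the arbor's collar, 50 mm above the shank's tip; z along the arbor's axis, up when the stub is up. When the arbor is home it lies 0.5 to 9 mm above socket_mouth.
- socket_mouth (a point): the taper socket, fixed: a round steel housing 78 mm in diameter on a square base plate 104 wide and 12 thick, 70 high in all. This point is the centre of its mouth, in the top face; the axis is vertical (z up), the mouth is 29 to 35 mm in diameter.
- socket: the same socket, origin under its base. In it four sprung segments form the taper: the shank meets them with the collar 20 mm above the face and stands hand-loose at 10 to 18 mm. Driving it takes a force that rises to 5 to 18 N; it stays where it was driven. It goes solid on a stop screw out of sight, set differently each time: collar 0.5 to 9 mm above the face.
- block_mouth (a point): the wooden storage block, fixed, 72x72 mm, 62 high, with a blind hole of 31 diameter in which the arbor stands at the start; this point is the centre of the hole's mouth, in the top face.
- bar_centre (a point): the square aluminium bar, loose, 34x34 mm and 82 high, 0.26 kg, standing on end; grip it from above in its upper half; this point is its centre, 41 above its lower end. z along its length, up as it stands; x and y square to its sides.
- v_block: ground V-block, 50x44x36 mm; a bystander; origin at the centre of its underside
- weld_magnet: flat arrow-shaped magnet, 82x82x15 mm; a bystander; origin at the centre of its underside
- flat_block: milled steel block, 55x30x26 mm; a bystander; origin at the centre of its underside
- standing_bolt: hexagon bolt standing on its head, 22 mm wide, 48 high; a bystander; origin at the centre of its underside
- arbor: the same arbor, 0.3 kg, 106 mm long: stub, below it a collar 42 in diameter and 8 thick, below that a tapered shank 50 long, 28 in diameter under the collar and 18 at the tip; origin at the centre of the shank's tip, z along the axis towards the stub
- square_bar: the same bar; origin at the centre of its lower end
Things that resemble listed ones, but are neither listed nor needed, are in the scene too. Leave any blue look-alike of the square_bar alone.

How it is judged:
On the way, in this order (a step that is already met when the one before it is completed fails the run):
1. the arbor stands hand-loose in the socket, let go, its collar 9.5 to 21 mm above the face (z of arbor_collar in the frame of socket_mouth between 0.0095 and 0.021 m and horizontal distance between arbor_collar and socket_mouth below 0.004 m and contact force between the fingers and arbor below 0.1 N), for 0.2 s.
2. the end of the bar bears on the arbor while the collar is still 9 mm or more above the face (contact force between square_bar and arbor above 2 N and z of arbor_collar in the frame of socket_mouth above 0.009 m), for 0.02 s.
3. the bar presses the arbor steadily with 20 N or more, the collar within 9.2 mm of the face (contact force between square_bar and arbor above 20 N and z of arbor_collar in the frame of socket_mouth below 0.0092 m and horizontal distance between arbor_collar and socket_mouth below 0.003 m), for 0.1 s.
At the end, for the whole second after the job is handed in: the arbor is locked upright in the socket, its collar within 9.2 mm of the socket's face and 3 mm of its axis, and the bar stands upright on the table, both at rest (z of arbor_collar in the frame of socket_mouth below 0.0092 m and horizontal distance between arbor_collar and socket_mouth below 0.003 m and angle between arbor_grip's own z axis and vertical below 0.05 rad and angle between bar_centre's own z axis and vertical below 0.08 rad and height (world z) of bar_centre between 0.038 and 0.044 m and linear speed of each of square_bar, arbor below 0.02 m/s); the robot touches nothing.
It fails at once if the bar pushes the arbor with more than 35 N (contact force between square_bar and arbor above 35 N).
It fails at once if a bystander is moved by more than 20 mm (distance of any of v_block, weld_magnet, flat_block, standing_bolt from where it was at the start of the episode above 0.02 m).
It also fails if it takes over 72 s, if anything falls off the work surface, if the arm or the gripper's body presses on something with over 40 N, if the wrist force passes 120 N, or if a joint passes its speed limit or range.

## Robot

A 7-joint arm with a two-finger parallel gripper is mounted at the origin on a cart in front of the work surface, level with it; the furniture and walls round the work are solid. World frame = base frame: x ahead of the robot, y to its left, z up, the work surface at z = 0. Lengths are in m, angles in rad, forces in N, time in s.
With the tool pointing down it reaches from about 0.4 to 0.875 m from the base axis. Payload 6.5 kg.
Tool frame: the origin (TCP) lies between the finger pads; the fingertips stand 25 mm ahead of it and the grasp point (between the pads) lies 6 mm ahead of it (ctrl.finger_overhang is the distance from the TCP to the fingertips, in m); z points along the fingers, x is the direction in which the jaws open and shut, and the axes are right-handed (so a half turn about z gives the same grasp; the last joint's range is limited). The gripper opens to 85 mm and grips with 20 to 120 N. Pads are 22 mm wide; open, the fingers measure 114 mm over their backs; the gripper's body (76 mm by 85 mm) begins 54 mm behind the grasp point. The pads swing forward as they close: fully open they stand 13 mm farther back than shut.
Start: joints at [-0.066, 0.536, -0.004, 1.538, 0.003, 1.067, -0.071], TCP at [0.65, 0, 0.256] pointing down, gripper open.
Joint ranges: [-2.7, 2.7], [-0.37, 2.16], [-1.27, 1.26], [0.24, 2.4], [-1.31, 4.45], [0.19, 1.91], [-2.76, 2.76]. Speed limits (rad/s): [2.39, 2.39, 3.14, 3.14, 3.14, 3.14, 3.14].

## Interface

Orientations are given as a 3x3 rotation matrix whose columns are the frame's x, y, z axes.
In Python, from rig import ctrl gives the robot as it stands.
- The arm moves only by the tool step_arm, never from a script. Its argument "targets" is a list of rows, each an object with "claw": the closure, from 0 (fully open) to 1 (shut); "offset": the shift along the tool's x, y, z in mm, a list of three; "roll": the turn about the tool's z in degrees. A call has 1 to 10 rows; each row is the pose to reach, as a shift and turn from the pose measured when the call began, along the tool's axes at that moment; what a row does not reach only later rows make up. A row lasts 1/10 s, in which the tool goes at most 50 mm and 8.59 degrees, less where a joint would pass 70% of its speed; a pose out of reach is approached as far as the arm can. A call with a gripper value outside its range is refused whole. The fingers move at their own pace and stop on an object; "force" is the grip in N (left out, the last holds). Time passes only in rows, so rows that repeat a pose let the fingers close. It gives the time, the measured TCP pose, the force and the opening at its end, in the units of the state.
- ctrl.sense(): the state, without advancing time (a new reading comes with each control period).
- ctrl.camera(name): name is "scene" or "side" or "wrist"; returns (picture, depth): 420x560x3 uint8, red, green, blue; 420x560 float32, m along the optical axis (not along the pixel's ray), 0 where there is no reading.
- ctrl.camera_model(name): a dict with "fovy" (degrees; the focal length in pixels is half the picture's height over the tangent of half this angle, whatever the lens; pixels are square), "cx", "cy" (the principal point, pixels), "extrinsics" (4x4, takes a point from world to camera coordinates). Camera axes: x right, y up, looking along -z (the intrinsics and any distortion apply to the point x, -y, -z); pixel columns grow to the right and rows downward; lengths in m; the calibration is good to about 2 mm. A picture is of the moment at which its call begins: read the wrist's pose just before it. camera_model takes no time and is no camera call; for the wrist camera it gives the pose at the moment of the call.
- ctrl.sign_off(): hands the job in, once; it reports no verdict.
The state is a dict: "time_s": time; "qpos": joint angles; "joint_vel": joint speeds; "joint_torque": joint torques, N m; "ee_pos": TCP position; "ee_rot": TCP orientation; "contact_force": force on the tool from outside, world axes, zero at the start; "moment": the same for the moment, N m; "finger_gap": finger opening in m.
Only numpy, scipy, OpenCV 4.12 (cv2) and the standard library are available. Lean on these libraries where they do the work, as an engineer would, in place of code of your own. Each camera call takes 0.05 s, during which the arm holds its last target.

## Working session

There is one attempt and no reset: what is moved stays moved. The work goes in short steps, Python scripts to look and compute and a tool call to move; the robot and the scene stay as the last step left them, time stands still between calls to the robot, and variables do not carry over. Pictures are saved under pics/ and viewed, and the job is handed in when it is done.

Besides the shell and the picture viewer there is one more tool, called after ">>>" by a JSON object that holds its "method" and its "body". step_arm: Moves the arm, as the interface text tells. Its arguments: {"type":"object","properties":{"targets":{"type":"array"},"force":{"type":"number"}},"required":["targets"]}

```bash
mkdir -p pics; ls
python3 - <<'E'
from rig import ctrl
import cv2, numpy as np
s=ctrl.sense(); print({k:np.round(v,4).tolist() for k,v in s.items()}, ctrl.finger_overhang)
for n in ["scene","side","wrist"]:
    m=ctrl.camera_model(n); print(n,m)
    p,d=ctrl.camera(n); cv2.imwrite(f"pics/a_{n}.png",p[:,:,::-1]); np.savez(f"a_{n}.npz",p=p,d=d,m=m)
    print((d>0).mean(), d[d>0].min() if (d>0).any() else 0, d.max())
E
```

```text
pics
{'time_s': 0.0, 'qpos': [-0.0662, 0.5372, -0.0044, 1.5389, 0.0026, 1.0673, -0.0712], 'joint_vel': [-0.0009, 0.0005, 0.0004, 0.0014, -0.0005, 0.0009, 0.0007], 'joint_torque': [-0.0005, -58.3398, 1.0487, -25.9097, 0.0124, 0.0094, -0.0], 'ee_pos': [0.6494, -0.0, 0.2554], 'ee_rot': [[1.0, 0.0001, -0.0017], [0.0001, -1.0, -0.0002], [-0.0017, 0.0002, -1.0]], 'contact_force': [-0.9261, -0.5295, -0.2837], 'moment': [-0.0364, -0.0356, -0.0501], 'finger_gap': 0.0854} 0.025
scene {'fovy': 57.43764384983562, 'cx': 275.4358874397494, 'cy': 208.88296701148593, 'extrinsics': array([[ 0.80780268, -0.589088  ,  0.02074038, -0.47751588],
       [ 0.27689942,  0.41029753,  0.86889738, -0.20978282],
       [-0.52036675, -0.69615463,  0.49455756, -0.64629716],
       [ 0.        ,  0.        ,  0.        ,  1.        ]])}
0.9960204081632653 0.47309044 3.9268367
side {'fovy': 47.893576070533754, 'cx': 284.00990139089066, 'cy': 211.59842521442354, 'extrinsics': array([[ 0.99996118, -0.00819593,  0.00323416, -0.53305583],
       [ 0.00251342,  0.61714808,  0.78684301, -0.03676204],
       [-0.00844487, -0.78680434,  0.61714473, -1.06306964],
       [ 0.        ,  0.        ,  0.        ,  1.        ]])}
0.9959438775510204 0.59388393 3.3457062
wrist {'fovy': 60.85439981404867, 'cx': 271.26597938047667, 'cy': 204.64891083694403, 'extrinsics': array([[ 9.99996010e-01,  2.47392012e-05, -2.82488078e-03,
        -6.47861515e-01],
       [-8.36706950e-04,  9.57689056e-01, -2.87803703e-01,
         3.80720522e-02],
       [ 2.69823738e-03,  2.87804918e-01,  9.57685256e-01,
        -3.81396049e-01],
       [ 0.00000000e+00,  0.00000000e+00,  0.00000000e+00,
         1.00000000e+00]])}
0.9959821428571428 0.060565338 0.47697568
```

View pics/a_scene.png

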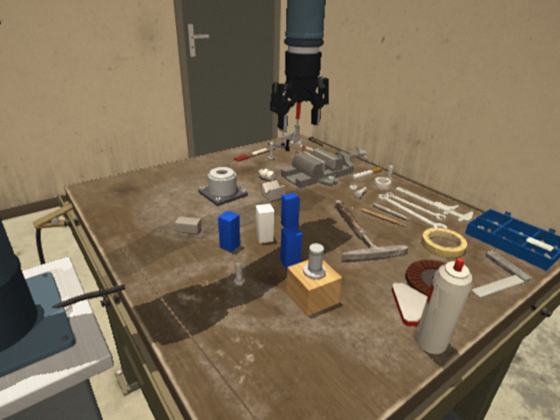

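View pics/a_side.png

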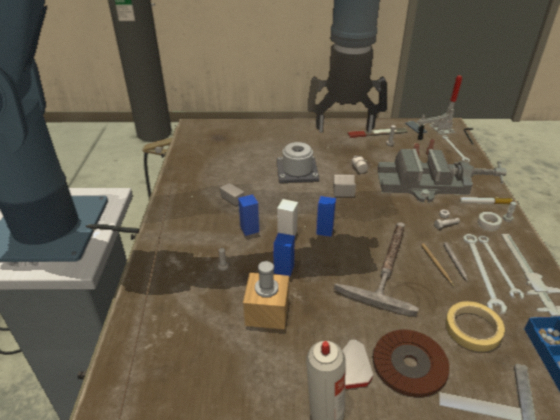

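View pics/a_wrist.png

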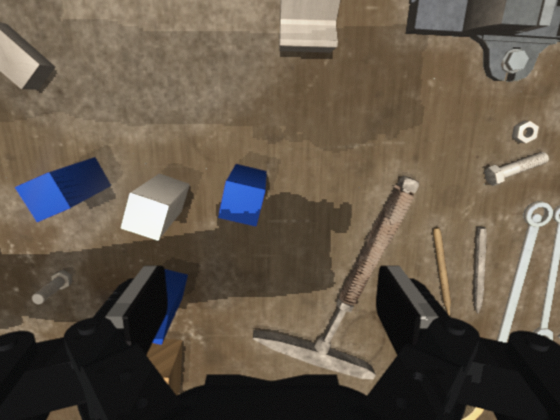

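The scene shows the white/aluminium bar amid three blue look-alikes (side view: bar top at about (288,206), arbor top at (265,268), socket mouth at (297,149)). The V-block, flat block and bolt sit nearby. Next I'll measure them.

```bash
cat > h.py <<'E'
import numpy as np, cv2
def K(m,H=420):
    f=H/2/np.tan(np.radians(m["fovy"]/2)); return f
def ray(m,u,v):
    f=K(m); E=m["extrinsics"]; R=E[:3,:3]; t=E[:3,3]
    d=np.array([(u-m["cx"])/f,-(v-m["cy"])/f,-1.0]); return -R.T@t, R.T@d
def onplane(m,u,v,z):
    c,d=ray(m,u,v); return c+d*(z-c[2])/d[2]
def tri(l):
    A=np.zeros((3,3));b=np.zeros(3);rs=[]
    for m,u,v in l:
        c,d=ray(m,u,v); d=d/np.linalg.norm(d); P=np.eye(3)-np.outer(d,d); A+=P;b+=P@c; rs.append((c,P))
    x=np.linalg.solve(A,b); return x,[np.linalg.norm(P@(x-c)) for c,P in rs]
def cloud(m,d):
    f=K(m);E=m["extrinsics"];R=E[:3,:3];t=E[:3,3]
    v,u=np.mgrid[0:d.shape[0],0:d.shape[1]]
    X=np.stack([(u-m["cx"])/f*d,-(v-m["cy"])/f*d,-d],-1)
    return (X-t)@R
def load(n):
    z=np.load(n,allow_pickle=True); return z["p"],z["d"],z["m"].item()
def proj(m,X):
    f=K(m);E=m["extrinsics"];c=E[:3,:3]@X+E[:3,3]; return m["cx"]-f*c[0]/c[2], m["cy"]+f*c[1]/c[2]
E
python3 - <<'E'
from h import *
for n in ["scene","side","wrist"]:
    p,d,m=load(f"a_{n}.npz"); C=cloud(m,d); ok=d>0
    hsv=cv2.cvtColor(p,cv2.COLOR_RGB2HSV)
    reg=(C[...,0]>.3)&(C[...,0]<.95)&(abs(C[...,1])<.5)&ok
    # flat-topped layers
    def rep(name,mask):
        mask=mask.astype(np.uint8); nn,l,s,c=cv2.connectedComponentsWithStats(mask)
        for i in range(1,nn):
            if s[i,4]>40:
                q=C[l==i]; r=cv2.minAreaRect(q[:,:2].astype(np.float32)*1000)
                print(n,name,s[i,4],"px",c[i].round(1),"med",np.median(q,0).round(4),"rect",np.round(r[0],1),np.round(r[1],1),round(r[2],1))
    gx=np.gradient(C[...,2])
    z=C[...,2]
    rep("z>.02",reg&(z>.015)&(z<.13))
    rep("top82",reg&(z>.078)&(z<.086))
    rep("top70",reg&(z>.066)&(z<.074))
    rep("top62",reg&(z>.058)&(z<.065))
E
```

```text
scene z>.02 43 px [282.4 138.6] med [0.9411 0.436  0.0392] rect [938.2 436.1] [23.6 13. ] 8.5
scene z>.02 46 px [271.2 148.2] med [0.8392 0.3669 0.0412] rect [840.4 367.5] [13.2 11.1] 32.0
scene z>.02 1462 px [314.6 165.4] med [0.8522 0.1496 0.0461] rect [861.4 209.3] [174.3 224.9] 0.3
scene z>.02 847 px [221.9 182.9] med [0.5567 0.2026 0.0493] rect [569.6 224.9] [101.1  98.6] 4.4
scene z>.02 119 px [266.5 172.7] med [0.7282 0.236  0.0253] rect [730.5 245.9] [28.3 60. ] 19.4
scene z>.02 821 px [283.9 201.5] med [ 0.627  -0.0122  0.0384] rect [658.9  63.4] [209.6  59.1] 72.9
scene z>.02 727 px [364.7 236.7] med [ 0.7307 -0.2021  0.0198] rect [ 765.9 -146.8] [252.6 151.1] 49.7
scene z>.02 571 px [264.5 220.5] med [ 0.5327 -0.0371  0.0581] rect [539.6 -25.4] [37.8 34.6] 69.7
scene z>.02 676 px [228.8 227.9] med [ 0.4475 -0.018   0.0589] rect [455.7  -8. ] [37.6 35.5] 22.7
scene z>.02 272 px [187.5 222.1] med [0.4064 0.1048 0.0278] rect [408.4 109.6] [33.3 55.5] 44.6
scene z>.02 714 px [290.8 244. ] med [ 0.5239 -0.1464  0.0593] rect [ 531.7 -134.8] [37.  35.6] 74.5
scene z>.02 484 px [4
[... 8464 characters left out ...]
2 33.6] 77.5
wrist top70 178 px [158.1 201.4] med [ 0.5503 -0.0114  0.07  ] rect [549.6 -19.6] [23.4 46.8] 25.6
wrist top70 55 px [169.3 314.7] med [ 0.5485 -0.1268  0.0697] rect [ 547.2 -137.3] [32.8  5. ] 83.4
wrist top62 379 px [502.4  15.6] med [0.8251 0.1342 0.0616] rect [843.2 136. ] [17.9 43.9] 85.8
wrist top62 176 px [ 73.5 184. ] med [ 0.4703 -0.0014  0.0616] rect [470.3  -1.3] [ 2.3 33.6] 23.4
wrist top62 64 px [247.6 179. ] med [0.6265 0.0034 0.0617] rect [626.5   3.4] [ 0.9 33. ] 76.2
wrist top62 142 px [161.5 199.2] med [ 0.5505 -0.0118  0.0614] rect [549.8 -19.5] [23.7 46.9] 26.1
wrist top62 61 px [166.2 377.2] med [ 0.5361 -0.212   0.0614] rect [ 536.6 -216.7] [ 7.5 17.4] 25.4
```

Run:
```python
from h import *
p,d,m=load("a_side.npz"); 
a=cv2.resize(p[130:340,200:360],None,fx=3.6,fy=2.8*1.0,interpolation=cv2.INTER_CUBIC)
a=cv2.resize(p[130:340,200:360],None,fx=2.8,fy=2.8,interpolation=cv2.INTER_CUBIC)
p,d,m=load("a_scene.npz"); 
b=cv2.resize(p[160:320,180:350],None,fx=3.5,fy=3.5,interpolation=cv2.INTER_CUBIC)
cv2.imwrite("pics/b1.png",a[:,:,::-1]);cv2.imwrite("pics/b2.png",b[:,:,::-1])
```

```text
(no output)
```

View pics/b1.png

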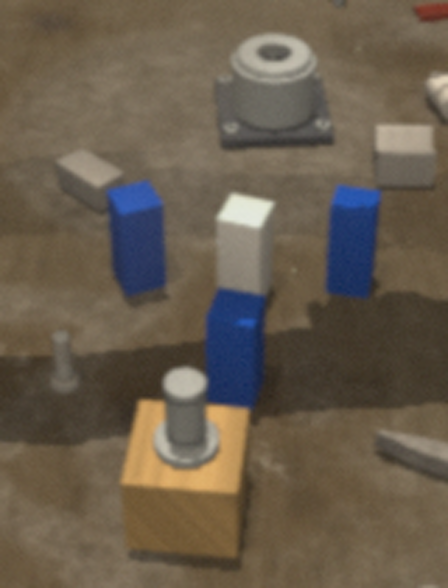

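View pics/b2.png

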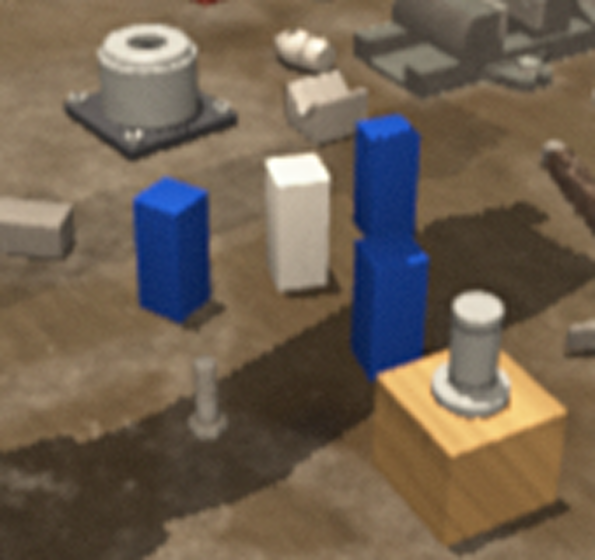

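Bar top about (0.539,-0.025), z 0.083, yaw about -19.5°. Socket near (0.569,0.226), z 0.071. Block near (0.500,-0.243), z 0.063. All match the given heights within about 1 mm. I'll move over the arbor for a close look.

>>> {"method": "step_arm", "body": {"targets": [{"claw": 0, "offset": [-25, 40, 0], "roll": 0}, {"claw": 0, "offset": [-50, 80, 0], "roll": 0}, {"claw": 0, "offset": [-75, 120, 0], "roll": 0}, {"claw": 0, "offset": [-100, 160, 0], "roll": 0}, {"claw": 0, "offset": [-125, 200, 0], "roll": 0}, {"claw": 0, "offset": [-149, 235, 0], "roll": 0}, {"claw": 0, "offset": [-149, 235, 0], "roll": 0}, {"claw": 0, "offset": [-149, 235, 0], "roll": 0}], "force": 60}}

```text
time_s: 0.95
ee_pos: [0.4999, -0.2358, 0.2558]
ee_rot: [[1.0, -0.003, -0.002], [-0.003, -1.0, 0.0], [-0.002, -0.0, -1.0]]
contact_force: [0.9, 0.9, -0.2]
finger_gap: 0.0856
```

```bash
cat > snap.py <<'E'
import sys
from rig import ctrl
from h import *
def snap(tag,names=("wrist",)):
    s=ctrl.sense(); print("t",round(s["time_s"],2),"ee",np.round(s["ee_pos"],4),"F",np.round(s["contact_force"],2),"gap",round(s["finger_gap"],4)); print(np.round(s["ee_rot"],4).tolist())
    for n in names:
        m=ctrl.camera_model(n); p,d=ctrl.camera(n)
        np.savez(f"{tag}_{n}.npz",p=p,d=d,m=m); cv2.imwrite(f"pics/{tag}_{n}.png",p[:,:,::-1])
if __name__=="__main__": snap(sys.argv[1],sys.argv[2:])
E
python3 snap.py c wrist side scene
```

```text
t 0.95 ee [ 0.4999 -0.2358  0.2558] F [ 0.93  0.94 -0.2 ] gap 0.0856
[[1.0, -0.0025, -0.0015], [-0.0025, -1.0, 0.0], [-0.0015, -0.0, -1.0]]
```

View pics/c_wrist.png

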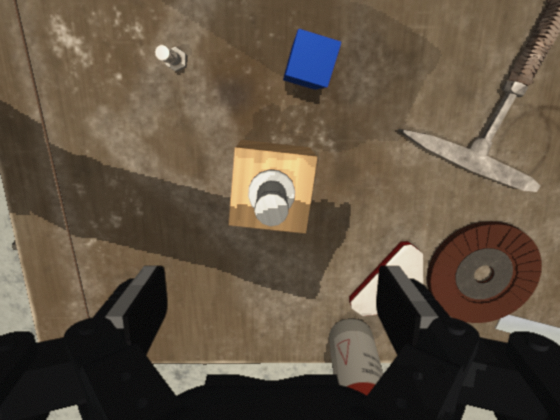

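Arbor top disc at about (270,210), collar around (272,187), block square and clear of neighbours.

Run:
```python
from h import *
L=[];
for n in ["wrist","side","scene"]:
    p,d,m=load(f"c_{n}.npz"); C=cloud(m,d); z=C[...,2]
    near=(np.hypot(C[...,0]-.5,C[...,1]+.245)<.05)&(d>0)
    for nm,a,b in [("top",.115,.123),("coll",.068,.0735),("block",.059,.0655)]:
        k=near&(z>a)&(z<b); q=C[k]; v,u=np.nonzero(k)
        if len(q)<5: continue
        (cx,cy),r=cv2.minEnclosingCircle(q[:,:2].astype(np.float32)*1000)
        rr=cv2.minAreaRect(q[:,:2].astype(np.float32)*1000)
        print(n,nm,len(q),"z",np.median(q[:,2]).round(4),"circ",round(cx,1),round(cy,1),round(r,1),"mean",q.mean(0).round(4),"px",u.mean().round(1),v.mean().round(1), "rect",np.round(rr[0],1),np.round(rr[1],1),round(rr[2],1))
        if nm=="top": L.append((m,(u.min()+u.max())/2,(v.min()+v.max())/2)); print(L[-1][1:])
x,r=tri(L); print("tri top",x.round(4),np.round(r,4))
x,r=tri(L[:2]); print("tri wrist-side",x.round(4),np.round(r,4))
```

```text
wrist top 888 z 0.1193 circ 498.7 -243.2 13.0 mean [ 0.4987 -0.2426  0.1192] px 271.4 208.9 rect [ 498.8 -243.1] [25.1 24.9] 89.5
(np.float64(271.5), np.float64(208.5))
wrist coll 744 z 0.0712 circ 498.7 -243.4 20.9 mean [ 0.4987 -0.2357  0.0712] px 271.5 184.8 rect [ 498.7 -239.9] [34.4 41.4] 89.8
wrist block 4230 z 0.0633 circ 498.8 -243.6 49.8 mean [ 0.4988 -0.2392  0.0633] px 271.6 186.1 rect [ 498.7 -243.6] [72.6 72.1] 83.5
side top 149 z 0.1189 circ 501.3 -243.4 13.9 mean [ 0.5004 -0.2455  0.1186] px 266.1 266.9 rect [ 499.8 -244.2] [24.4 26.5] 41.9
(np.float64(266.0), np.float64(267.0))
side coll 189 z 0.0709 circ 499.8 -244.3 21.5 mean [ 0.5009 -0.2511  0.0708] px 266.9 288.8 rect [ 500.2 -246.8] [40.5 35.9] 1.1
side block 862 z 0.0631 circ 500.3 -245.7 49.2 mean [ 0.5004 -0.2518  0.063 ] px 266.7 292.3 rect [ 500.3 -243.2] [75.6 72.2] 83.6
scene top 126 z 0.1195 circ 499.1 -243.9 13.1 mean [ 0.4982 -0.245   0.1191] px 316.1 248.0 rect [ 499.5 -243.9] [25.1 23.9] 3.4
(np.float64(316.0), np.float64(248.0))
scene coll 154 z 0.0716 circ 499.0 -244.2 21.0 mean [ 0.4938 -0.2492  0.0713] px 313.9 271.5 rect [ 496.3 -246.6] [34.5 40.2] 47.5
scene block 700 z 0.0636 circ 498.8 -245.1 49.2 mean [ 0.4922 -0.2519  0.0634] px 314.0 276.2 rect [ 500.1 -243.6] [73.8 73.8] 83.2
tri top [ 0.4996 -0.2432  0.1168] [0.0008 0.0007 0.0005]
tri wrist-side [ 0.4995 -0.2432  0.1161] [0.0006 0.0006]
```

Views agree: the arbor is upright, axis at (0.499,-0.243), top 0.117–0.119. I'll descend with the grasp point just above mid-stub.

>>> {"method": "step_arm", "body": {"targets": [{"claw": 0, "offset": [-1, 7.5, 30], "roll": 0}, {"claw": 0, "offset": [-1, 7.5, 65], "roll": 0}, {"claw": 0, "offset": [-1, 7.5, 100], "roll": 0}, {"claw": 0, "offset": [-1, 7.5, 130], "roll": 0}, {"claw": 0, "offset": [-1, 7.5, 145], "roll": 0}, {"claw": 0, "offset": [-1, 7.5, 153], "roll": 0}, {"claw": 0, "offset": [-1, 7.5, 153], "roll": 0}, {"claw": 0, "offset": [-1, 7.5, 153], "roll": 0}]}}

```text
time_s: 1.9
ee_pos: [0.5013, -0.241, 0.1038]
ee_rot: [[1.0, 0.003, 0.001], [0.003, -1.0, 0.0], [0.001, -0.0, -1.0]]
contact_force: [0.3, -0.7, 0.3]
finger_gap: 0.0855
```

```bash
python3 snap.py d wrist
```

```text
t 1.9 ee [ 0.5013 -0.241   0.1038] F [ 0.3  -0.72  0.28] gap 0.0855
[[1.0, 0.003, 0.0007], [0.003, -1.0, 0.0], [0.0007, -0.0, -1.0]]
```

View pics/d_wrist.png

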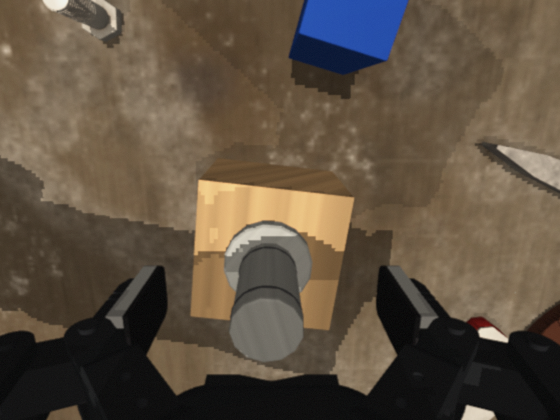

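The stub sits between the pads, slightly left of centre; the arm is about 2 mm off target. I'll correct it and close.

>>> {"method": "step_arm", "body": {"targets": [{"claw": 0, "offset": [-2.3, 2.3, 0.5], "roll": 0}, {"claw": 0, "offset": [-2.3, 2.3, 0.5], "roll": 0}, {"claw": 0, "offset": [-2.3, 2.3, 0.5], "roll": 0}]}}

```text
time_s: 2.25
ee_pos: [0.4993, -0.2438, 0.1041]
ee_rot: [[1.0, 0.002, 0.002], [0.002, -1.0, -0.001], [0.002, 0.001, -1.0]]
contact_force: [0.1, -0.9, 0.1]
finger_gap: 0.0852
```

>>> {"method": "step_arm", "body": {"targets": [{"claw": 0.5, "offset": [0, 0, 0], "roll": 0}, {"claw": 0.8, "offset": [0, 0, 0], "roll": 0}, {"claw": 1, "offset": [0, 0, 0], "roll": 0}, {"claw": 1, "offset": [0, 0, 0], "roll": 0}, {"claw": 1, "offset": [0, 0, 0], "roll": 0}, {"claw": 1, "offset": [0, 0, 0], "roll": 0}, {"claw": 1, "offset": [0, 0, 0], "roll": 0}, {"claw": 1, "offset": [0, 0, 0], "roll": 0}]}}

```text
time_s: 3.05
ee_pos: [0.4994, -0.2438, 0.1042]
ee_rot: [[1.0, 0.002, 0.002], [0.002, -1.0, -0.001], [0.002, 0.001, -1.0]]
contact_force: [-0.5, -0.1, 1.7]
finger_gap: 0.0246
```

Gripped (gap 25 mm). Lifting.

>>> {"method": "step_arm", "body": {"targets": [{"claw": 1, "offset": [0, 0, -15], "roll": 0}, {"claw": 1, "offset": [0, 0, -35], "roll": 0}, {"claw": 1, "offset": [0, 0, -60], "roll": 0}, {"claw": 1, "offset": [0, 0, -90], "roll": 0}, {"claw": 1, "offset": [0, 0, -110], "roll": 0}, {"claw": 1, "offset": [0, 0, -120], "roll": 0}, {"claw": 1, "offset": [0, 0, -120], "roll": 0}, {"claw": 1, "offset": [0, 0, -120], "roll": 0}]}}

```text
time_s: 3.85
ee_pos: [0.4985, -0.2434, 0.2235]
ee_rot: [[1.0, 0.002, 0.001], [0.002, -1.0, -0.0], [0.001, 0.0, -1.0]]
contact_force: [0.2, 0.1, -2.8]
finger_gap: 0.025
```

```bash
python3 snap.py e wrist side scene
```

```text
t 3.85 ee [ 0.4985 -0.2434  0.2235] F [ 0.24  0.12 -2.76] gap 0.025
[[1.0, 0.0024, 0.0009], [0.0024, -1.0, -0.0001], [0.0009, 0.0001, -1.0]]
```

View pics/e_side.png

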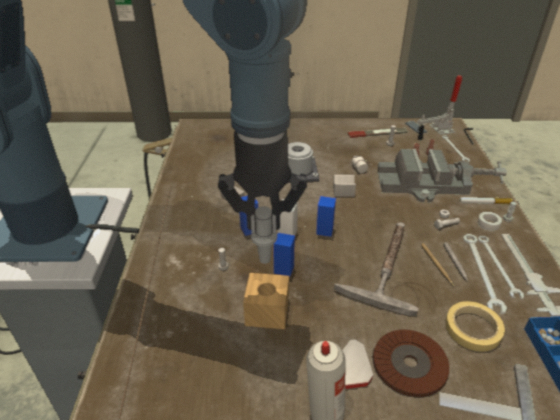

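Arbor held upright, block hole empty. I'll move to a stand-off where the wrist camera looks straight down on the socket.

>>> {"method": "step_arm", "body": {"targets": [{"claw": 1, "offset": [9, -50, 0], "roll": 0}, {"claw": 1, "offset": [18, -100, 0], "roll": 0}, {"claw": 1, "offset": [27, -150, 0], "roll": 0}, {"claw": 1, "offset": [36, -200, 0], "roll": 0}, {"claw": 1, "offset": [45, -250, 0], "roll": 0}, {"claw": 1, "offset": [54, -300, 0], "roll": 0}, {"claw": 1, "offset": [63, -350, 0], "roll": 0}, {"claw": 1, "offset": [70, -390, 0], "roll": 0}, {"claw": 1, "offset": [70, -390, 0], "roll": 0}, {"claw": 1, "offset": [70, -390, 0], "roll": 0}]}}

```text
time_s: 5.0
ee_pos: [0.5667, 0.1481, 0.2219]
ee_rot: [[1.0, 0.005, -0.002], [0.005, -1.0, -0.0], [-0.002, 0.0, -1.0]]
contact_force: [-0.3, 0.2, -2.7]
finger_gap: 0.0246
```

```bash
python3 snap.py f wrist side scene
```

```text
t 5.0 ee [0.5667 0.1481 0.2219] F [-0.33  0.16 -2.66] gap 0.0246
[[1.0, 0.0055, -0.0019], [0.0055, -1.0, -0.0001], [-0.0019, 0.0001, -1.0]]
```

View pics/f_wrist.png

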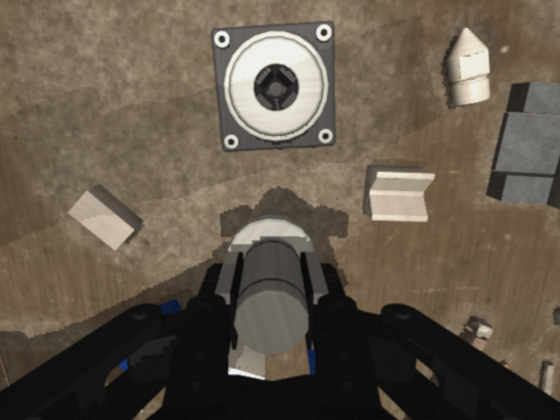

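View pics/f_side.png

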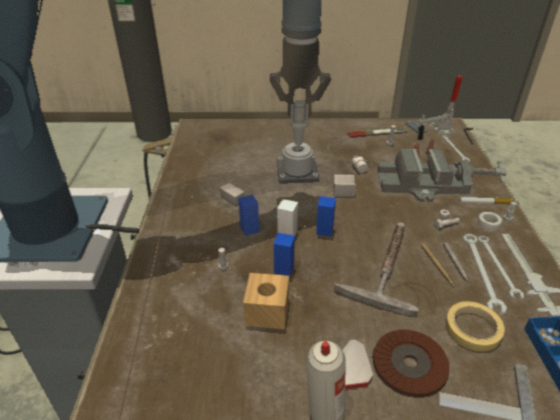

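The wrist image shows the socket ring at about (276,86) with its mouth at (275,86), and the held arbor at (271,315). I'll measure both in the same frame.

Run:
```python
from h import *
L=[]
for n in ["wrist","side","scene"]:
    p,d,m=load(f"f_{n}.npz"); C=cloud(m,d); z=C[...,2]
    sk=(np.hypot(C[...,0]-.569,C[...,1]-.226)<.05)&(d>0)&(z>.0675)&(z<.0755)
    v,u=np.nonzero(sk); q=C[sk]
    k=cv2.convexHull(np.stack([u,v],1).astype(np.int32)); e=cv2.fitEllipse(k)
    X=onplane(m,*e[0],.070); 
    ce=cv2.minEnclosingCircle(q[:,:2].astype(np.float32)*1000); print(n,"ell",np.round(e[0],1),np.round(e[1],1),"onplane70",X.round(4),"depth circ",np.round(ce[0],1),round(ce[1],1),"z",np.median(q[:,2]).round(4))
    # hole: non-top pixels enclosed
    full=np.zeros(sk.shape,np.uint8); cv2.fillConvexPoly(full,k,1); hole=cv2.erode(full,np.ones((5,5)))*(~sk)
    nn,l,s,c=cv2.connectedComponentsWithStats(hole.astype(np.uint8)); 
    if nn>1:
        i=1+np.argmax(s[1:,4]); hv,hu=np.nonzero(l==i); eh=cv2.fitEllipse(np.stack([hu,hv],1)[cv2.convexHull(np.stack([hu,hv],1).astype(np.int32),returnPoints=False)[:,0]].astype(np.float32)) if len(hu)>20 else None
        print("  hole px",s[i,4],c[i].round(1), eh, onplane(m,*(eh[0] if eh else c[i]),.07).round(4))
    L.append((m,*e[0]))
x,r=tri(L); print("tri",x.round(4),np.round(r,4)); x,r=tri(L[1:]); print("tri side-scene",x.round(4),np.round(r,4))
# arbor in wrist
p,d,m=load("f_wrist.npz"); C=cloud(m,d); z=C[...,2]
near=(np.hypot(C[...,0]-.567,C[...,1]-.148)<.035)&(d>0)
h,b=np.histogram(z[near],np.arange(.15,.27,.002)); print([(round(b[i],3),h[i]) for i in np.argsort(-h)[:8]])
for a,bb in [(.234,.2395),(.2395,.245),(.186,.191),(.191,.196)]:
    q=C[near&(z>a)&(z<bb)]
    if len(q)>20: ce=cv2.minEnclosingCircle(q[:,:2].astype(np.float32)*1000); print(a,len(q),np.median(q,0).round(4),np.round(ce[0],1),round(ce[1],1))
```

```text
wrist ell [276.   85.4] [94.6 99.3] onplane70 [0.5683 0.2295 0.07  ] depth circ [568.2 228.5] 34.6 z 0.0711
  hole px 1680 [276.   86.9] ((276.0379333496094, 86.8359603881836), (44.96367645263672, 47.209293365478516), 2.477755069732666) [0.5683 0.2286 0.07  ]
side ell [298.1 149.5] [15.5 26.1] onplane70 [0.5705 0.2237 0.07  ] depth circ [570.  225.7] 36.0 z 0.0709
  hole px 63 [297.8 148.2] ((297.5911560058594, 147.74404907226562), (7.131450176239014, 12.720601081848145), 98.53829956054688) [0.5694 0.2322 0.07  ]
scene ell [221.5 172.4] [11.6 24.9] onplane70 [0.5687 0.2262 0.07  ] depth circ [569.  226.6] 34.7 z 0.0723
  hole px 30 [221.3 171.8] ((221.44363403320312, 171.32850646972656), (3.953234910964966, 10.932150840759277), 86.34383392333984) [0.5722 0.2328 0.07  ]
tri [0.5698 0.2292 0.0677] [0.0015 0.0013 0.0009]
tri side-scene [0.5706 0.2293 0.0676] [0.0008 0.0008]
[(np.float64(0.236), np.int64(3857)), (np.float64(0.252), np.int64(1662)), (np.float64(0.188), np.int64(1488)), (np.float64(0.254), np.int64(1062)), (np.float64(0.234), np.int64(958)), (np.float64(0.25), np.int64(693)), (np.float64(0.244), np.int64(642)), (np.float64(0.268), np.int64(572))]
0.234 5085 [0.5658 0.1506 0.2368] [566.1 155.2] 29.3
0.2395 1242 [0.5799 0.1599 0.2429] [566.5 155.1] 33.8
0.186 1783 [0.5659 0.1616 0.1889] [565.7 153. ] 20.0
0.191 189 [0.5651 0.1598 0.1933] [565.9 156.1] 13.1
```

Run:
```python
from h import *
p,d,m=load("f_wrist.npz"); C=cloud(m,d); z=C[...,2]
k=(abs(C[...,0]-.566)<.0145)&(abs(C[...,1]-.148)<.018)&(z>.2335)&(z<.2395)
q=C[k]; print("stubtop x",np.percentile(q[:,0],[.5,99.5]).round(4),"y",np.percentile(q[:,1],[.5,99.5]).round(4))
k=(abs(C[...,0]-.566)<.03)&(abs(C[...,1]-.155)<.03)&(z>.186)&(z<.1915)&(d>0)
q=C[k]; 
hull=cv2.convexHull(q[:,:2].astype(np.float32)*1000)[:,0]
up=hull[hull[:,1]>152]
A=np.c_[2*up,np.ones(len(up))]; s=np.linalg.lstsq(A,(up**2).sum(1),rcond=None)[0]; print("collar top c",s[:2],np.sqrt(s[2]+s[0]**2+s[1]**2),"ymax",up[:,1].max())
cv2.imwrite("pics/f2.png",cv2.resize(p[200:380,180:360],None,fx=3.2,fy=3.2)[:,:,::-1])
```

```text
stubtop x [0.5518 0.5802] y [0.1368 0.1612]
collar top c [565.77019241 149.14538693] 20.42286528073637 ymax 169.36314
```

View pics/f2.png

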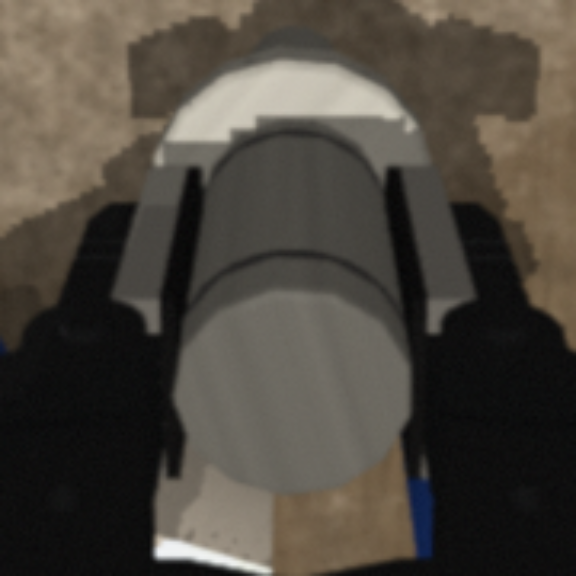

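Consistent: arbor axis at (0.5658,0.149), mouth at (0.5683,0.2288) in the same camera. So the shift is about +2.5 and +80 mm.

>>> {"method": "step_arm", "body": {"targets": [{"claw": 1, "offset": [1, -25, 0], "roll": 0}, {"claw": 1, "offset": [2, -55, 0], "roll": 0}, {"claw": 1, "offset": [3, -80, 0], "roll": 0}, {"claw": 1, "offset": [3, -80, 0], "roll": 0}, {"claw": 1, "offset": [3, -80, 0], "roll": 0}]}}

```text
time_s: 5.65
ee_pos: [0.5703, 0.2234, 0.2221]
ee_rot: [[1.0, -0.001, -0.002], [-0.001, -1.0, -0.002], [-0.002, 0.002, -1.0]]
contact_force: [0.2, -0.5, -3.1]
finger_gap: 0.0246
```

```bash
python3 snap.py g wrist side scene
```

```text
t 5.65 ee [0.5703 0.2234 0.2221] F [ 0.19 -0.45 -3.05] gap 0.0246
[[1.0, -0.0011, -0.0015], [-0.0011, -1.0, -0.0021], [-0.0015, 0.0021, -1.0]]
```

View pics/g_wrist.png

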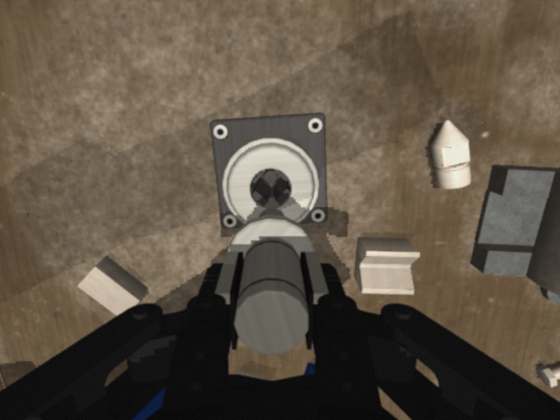

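```bash
cat > rel.py <<'E'
from h import *
def rel(tag):
    p,d,m=load(f"{tag}_wrist.npz"); C=cloud(m,d); z=C[...,2]
    sk=(np.hypot(C[...,0]-.569,C[...,1]-.228)<.045)&(d>0)&(z>.0675)&(z<.0755)
    q=C[sk]; hull=cv2.convexHull(q[:,:2].astype(np.float32)*1000)[:,0]
    def circ(up):
        A=np.c_[2*up,np.ones(len(up))]; s=np.linalg.lstsq(A,(up**2).sum(1),rcond=None)[0]; return s[:2].round(2),np.sqrt(s[2]+s[0]**2+s[1]**2).round(2)
    print("socket circ upper",circ(hull[hull[:,1]>225]),"n",len(q))
    E=m["extrinsics"]; cam=-E[:3,:3].T@E[:3,3]; print("cam",cam.round(4))
if __name__=="__main__":
    import sys; rel(sys.argv[1])
E
python3 rel.py f; python3 rel.py g
python3 - <<'E'
from h import *
p,d,m=load("g_wrist.npz"); C=cloud(m,d); z=C[...,2]
k=(abs(C[...,0]-.569)<.03)&(abs(C[...,1]-.231)<.03)&(z>.185)&(z<.192)&(d>0)
q=C[k]; hull=cv2.convexHull(q[:,:2].astype(np.float32)*1000)[:,0]
up=hull[hull[:,1]>228]
A=np.c_[2*up,np.ones(len(up))]; s=np.linalg.lstsq(A,(up**2).sum(1),rcond=None)[0]; print("collar top c",s[:2],np.sqrt(s[2]+s[0]**2+s[1]**2),"ymax",up[:,1].max(), "z",np.median(q[:,2]))
E
```

```text
socket circ upper (array([568.29, 228.28]), np.float64(34.21)) n 5630
cam [0.5658 0.2214 0.3408]
socket circ upper (array([568.31, 228.67]), np.float64(34.15)) n 3842
cam [0.5698 0.297  0.3408]
collar top c [569.38353892 224.29007652] 20.462905757118797 ymax 244.59181 z 0.189038630741672
```

Socket again at (0.5683,0.2286) from a second place. The TCP should be at (0.5692,0.2277). Correcting while lowering part way.

>>> {"method": "step_arm", "body": {"targets": [{"claw": 1, "offset": [-1.1, -4.3, 0], "roll": 0}, {"claw": 1, "offset": [-1.1, -4.3, 0], "roll": 0}, {"claw": 1, "offset": [-1.1, -4.3, 15], "roll": 0}, {"claw": 1, "offset": [-1.1, -4.3, 30], "roll": 0}, {"claw": 1, "offset": [-1.1, -4.3, 45], "roll": 0}, {"claw": 1, "offset": [-1.1, -4.3, 50], "roll": 0}, {"claw": 1, "offset": [-1.1, -4.3, 50], "roll": 0}, {"claw": 1, "offset": [-1.1, -4.3, 50], "roll": 0}]}}

```text
time_s: 6.6
ee_pos: [0.5697, 0.2266, 0.1723]
ee_rot: [[1.0, -0.003, -0.001], [-0.003, -1.0, -0.002], [-0.001, 0.002, -1.0]]
contact_force: [-1.4, 0.2, -2.9]
finger_gap: 0.0248
```

```bash
python3 snap.py g2 side scene
```

```text
t 6.6 ee [0.5697 0.2266 0.1723] F [-1.37  0.21 -2.85] gap 0.0248
[[1.0, -0.003, -0.001], [-0.003, -1.0, -0.0023], [-0.001, 0.0023, -1.0]]
```

>>> {"method": "step_arm", "body": {"targets": [{"claw": 1, "offset": [-0.5, -1.2, 0], "roll": 0}, {"claw": 1, "offset": [-0.5, -1.2, 10], "roll": 0}, {"claw": 1, "offset": [-0.5, -1.2, 20], "roll": 0}, {"claw": 1, "offset": [-0.5, -1.2, 30], "roll": 0}, {"claw": 1, "offset": [-0.5, -1.2, 30], "roll": 0}, {"claw": 1, "offset": [-0.5, -1.2, 30], "roll": 0}]}}

```text
time_s: 7.3
ee_pos: [0.5693, 0.2278, 0.1424]
ee_rot: [[1.0, -0.003, -0.001], [-0.003, -1.0, -0.002], [-0.001, 0.002, -1.0]]
contact_force: [0.1, 0.1, -2.3]
finger_gap: 0.0244
```

```bash
python3 snap.py g3 wrist side scene
python3 - <<'E'
import cv2,numpy as np
from h import *
a=load("g3_side.npz")[0][80:190,240:360]; b=load("g3_scene.npz")[0][90:210,160:290]
cv2.imwrite("pics/g4.png",np.hstack([cv2.resize(a,(390,400)),cv2.resize(b,(400,400))])[:,:,::-1])
E
```

```text
t 7.3 ee [0.5693 0.2278 0.1424] F [ 0.13  0.12 -2.25] gap 0.0244
[[1.0, -0.003, -0.001], [-0.003, -1.0, -0.0023], [-0.001, 0.0023, -1.0]]
```

View pics/g4.png

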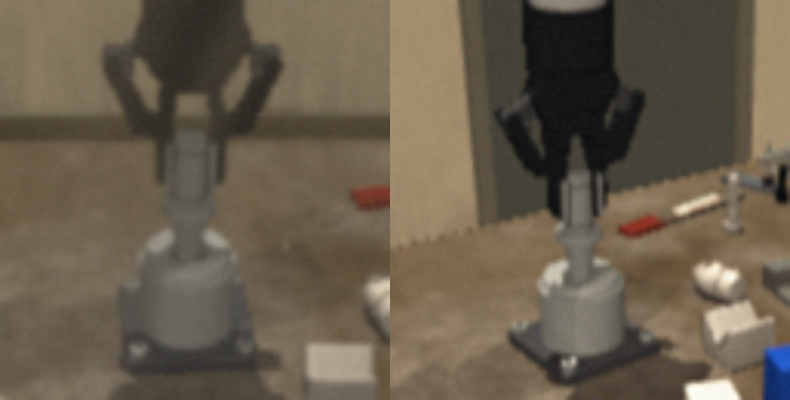

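View pics/g3_wrist.png

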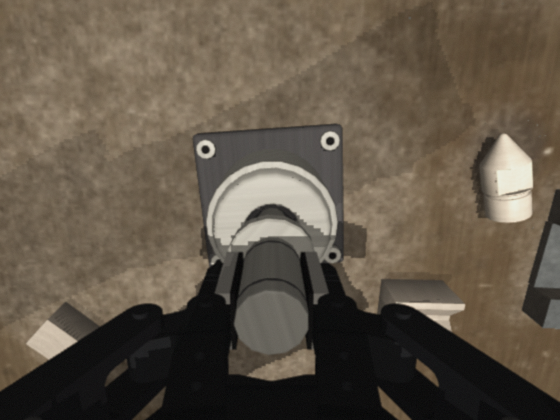

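The shank tip is inside the mouth, concentric (collar about 30 mm above the face). Lowering slowly toward first contact at 20 mm.

>>> {"method": "step_arm", "body": {"targets": [{"claw": 1, "offset": [0, 0, 4], "roll": 0}, {"claw": 1, "offset": [0, 0, 8], "roll": 0}, {"claw": 1, "offset": [0, 0, 10], "roll": 0}, {"claw": 1, "offset": [0, 0, 10], "roll": 0}, {"claw": 1, "offset": [0, 0, 10], "roll": 0}]}}

```text
time_s: 7.95
ee_pos: [0.5695, 0.2279, 0.133]
ee_rot: [[1.0, -0.003, -0.0], [-0.003, -1.0, -0.002], [-0.0, 0.002, -1.0]]
contact_force: [-1.7, 0.1, -3.1]
finger_gap: 0.0246
```

>>> {"method": "step_arm", "body": {"targets": [{"claw": 1, "offset": [0, 0, 0.7], "roll": 0}, {"claw": 1, "offset": [0, 0, 1.5], "roll": 0}, {"claw": 1, "offset": [0, 0, 1.5], "roll": 0}, {"claw": 1, "offset": [0, 0, 1.5], "roll": 0}]}}

```text
time_s: 8.35
ee_pos: [0.5694, 0.228, 0.1315]
ee_rot: [[1.0, -0.003, -0.0], [-0.003, -1.0, -0.002], [-0.0, 0.002, -1.0]]
contact_force: [-0.2, 0.2, -2.4]
finger_gap: 0.0249
```

>>> {"method": "step_arm", "body": {"targets": [{"claw": 1, "offset": [0, 0, 0.8], "roll": 0}, {"claw": 1, "offset": [0, 0, 1.5], "roll": 0}, {"claw": 1, "offset": [0, 0, 1.5], "roll": 0}, {"claw": 1, "offset": [0, 0, 1.5], "roll": 0}]}}

```text
time_s: 8.75
ee_pos: [0.5694, 0.228, 0.13]
ee_rot: [[1.0, -0.003, -0.0], [-0.003, -1.0, -0.002], [-0.0, 0.002, -1.0]]
contact_force: [-2.1, 0.6, -1.7]
finger_gap: 0.025
```

>>> {"method": "step_arm", "body": {"targets": [{"claw": 1, "offset": [0, 0, 0.8], "roll": 0}, {"claw": 1, "offset": [0, 0, 1.2], "roll": 0}, {"claw": 1, "offset": [0, 0, 1.2], "roll": 0}, {"claw": 1, "offset": [0, 0, 1.2], "roll": 0}]}}

```text
time_s: 9.15
ee_pos: [0.5694, 0.2281, 0.1288]
ee_rot: [[1.0, -0.003, -0.0], [-0.003, -1.0, -0.002], [-0.0, 0.002, -1.0]]
contact_force: [-1.3, 0.0, -0.8]
finger_gap: 0.0246
```

Weight is now carried by the socket (Fz −3 → −0.8 N). Releasing.

>>> {"method": "step_arm", "body": {"targets": [{"claw": 0.7, "offset": [0, 0, 0], "roll": 0}, {"claw": 0.5, "offset": [0, 0, 0], "roll": 0}, {"claw": 0.2, "offset": [0, 0, 0], "roll": 0}, {"claw": 0, "offset": [0, 0, 0], "roll": 0}, {"claw": 0, "offset": [0, 0, 0], "roll": 0}, {"claw": 0, "offset": [0, 0, 0], "roll": 0}, {"claw": 0, "offset": [0, 0, 0], "roll": 0}]}}

```text
time_s: 9.85
ee_pos: [0.5695, 0.2281, 0.1289]
ee_rot: [[1.0, -0.003, -0.0], [-0.003, -1.0, -0.002], [-0.0, 0.002, -1.0]]
contact_force: [-0.3, -0.0, 0.6]
finger_gap: 0.0852
```

>>> {"method": "step_arm", "body": {"targets": [{"claw": 0, "offset": [0, 0, -15], "roll": 0}, {"claw": 0, "offset": [0, 0, -40], "roll": 0}, {"claw": 0, "offset": [0, 0, -75], "roll": 0}, {"claw": 0, "offset": [0, 0, -105], "roll": 0}, {"claw": 0, "offset": [0, 0, -120], "roll": 0}, {"claw": 0, "offset": [0, 0, -120], "roll": 0}, {"claw": 0, "offset": [0, 0, -120], "roll": 0}]}}

```text
time_s: 10.55
ee_pos: [0.569, 0.2281, 0.2481]
ee_rot: [[1.0, -0.003, -0.001], [-0.003, -1.0, -0.002], [-0.001, 0.002, -1.0]]
contact_force: [0.2, 0.9, -0.5]
finger_gap: 0.0857
```

```bash
python3 snap.py k wrist side scene
cat > arb.py <<'E'
from h import *
import sys
def meas(tag,cx,cy,zt):
    L=[]
    for n in ["wrist","side","scene"]:
        try: p,d,m=load(f"{tag}_{n}.npz")
        except Exception: continue
        C=cloud(m,d); z=C[...,2]
        near=(np.hypot(C[...,0]-cx,C[...,1]-cy)<.04)&(d>0)
        for nm,a,b in [("top",zt-.005,zt+.006),("face",.0675,.0755)]:
            k=near&(z>a)&(z<b); q=C[k]
            if len(q)<10: print(n,nm,len(q)); continue
            v,u=np.nonzero(k); (x,y),r=cv2.minEnclosingCircle(q[:,:2].astype(np.float32)*1000)
            print(n,nm,len(q),"z",np.median(q[:,2]).round(4),"circ",round(x,1),round(y,1),round(r,1))
            if nm=="top": L.append((m,(u.min()+u.max())/2,(v.min()+v.max())/2))
        col=near&(z>zt-.054)&(z<zt-.043)&(z>.076)
        if col.sum()>20:
            q=C[col]; (x,y),r=cv2.minEnclosingCircle(q[:,:2].astype(np.float32)*1000); print(n,"collar",len(q),np.median(q[:,2]).round(4),round(x,1),round(y,1),round(r,1))
    if len(L)>1: x,r=tri(L); print("tri",x.round(4),np.round(r,4))
meas(sys.argv[1],float(sys.argv[2]),float(sys.argv[3]),float(sys.argv[4]))
E
python3 arb.py k .569 .228 .143
```

```text
t 10.55 ee [0.569  0.2281 0.2481] F [ 0.15  0.88 -0.54] gap 0.0857
[[1.0, -0.0029, -0.0011], [-0.0029, -1.0, -0.0021], [-0.0011, 0.0021, -1.0]]
wrist top 1175 z 0.1437 circ 568.4 228.6 13.1
wrist face 2449 z 0.0712 circ 568.4 228.9 34.7
wrist collar 964 0.0957 568.4 228.3 21.0
side top 56 z 0.1435 circ 570.7 224.6 14.0
side face 215 z 0.0712 circ 570.1 222.8 34.4
side collar 95 0.0955 570.8 223.1 21.6
scene top 48 z 0.1442 circ 569.4 228.1 13.9
scene face 177 z 0.0725 circ 568.7 226.0 34.6
scene collar 79 0.0964 570.2 225.6 21.2
tri [0.5697 0.2281 0.1408] [0.0015 0.0013 0.0016]
```

View pics/k_wrist.png

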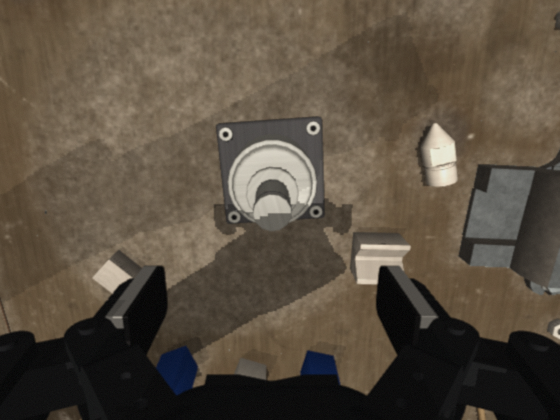

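Arbor stands centred at (0.5684,0.2286), upright; collar underside is about 16.5 mm above the face, top about 0.1425. Next I'll go over the bar, turning the jaws to its square.

>>> {"method": "step_arm", "body": {"targets": [{"claw": 0, "offset": [-3, 28, 0], "roll": -8}, {"claw": 0, "offset": [-6, 56, 0], "roll": -16}, {"claw": 0, "offset": [-10, 84, 0], "roll": -24}, {"claw": 0, "offset": [-13, 112, 0], "roll": -32}, {"claw": 0, "offset": [-16, 140, 0], "roll": -40}, {"claw": 0, "offset": [-20, 168, 0], "roll": -48}, {"claw": 0, "offset": [-23, 196, 0], "roll": -56}, {"claw": 0, "offset": [-26, 225, 0], "roll": -64}, {"claw": 0, "offset": [-30, 253, 0], "roll": -70.5}, {"claw": 0, "offset": [-30, 253, 0], "roll": -70.5}]}}

```text
time_s: 11.7
ee_pos: [0.5366, -0.0302, 0.2466]
ee_rot: [[0.34, 0.94, -0.006], [0.94, -0.34, -0.005], [-0.007, -0.004, -1.0]]
contact_force: [-0.3, -0.8, 0.2]
finger_gap: 0.0852
```

>>> {"method": "step_arm", "body": {"targets": [{"claw": 0, "offset": [0, 0, 0], "roll": 0}]}}

```text
time_s: 11.8
ee_pos: [0.5362, -0.0302, 0.2458]
ee_rot: [[0.342, 0.94, -0.007], [0.94, -0.342, -0.005], [-0.007, -0.005, -1.0]]
contact_force: [-0.5, -0.0, -0.5]
finger_gap: 0.0855
```

```bash
python3 snap.py n wrist side scene
python3 - <<'E'
from h import *
L=[]
for n in ["wrist","side","scene"]:
    p,d,m=load(f"n_{n}.npz"); C=cloud(m,d); z=C[...,2]
    k=(np.hypot(C[...,0]-.539,C[...,1]+.025)<.035)&(d>0)&(z>.079)&(z<.087); q=C[k]
    if len(q)<20: print(n,len(q)); continue
    hv=cv2.cvtColor(p,cv2.COLOR_RGB2HSV)[k]; r=cv2.minAreaRect(q[:,:2].astype(np.float32)*1000); v,u=np.nonzero(k)
    print(n,len(q),"sat",np.median(hv[:,1]),"z",np.median(q[:,2]).round(4),"rect",np.round(r[0],1),np.round(r[1],1),round(r[2],2))
    rp=cv2.minAreaRect(np.stack([u,v],1).astype(np.float32)); L.append((m,u.mean(),v.mean()))
if len(L)>1: x,r=tri(L); print("tri",x.round(4),np.round(r,4))
E
```

```text
t 11.8 ee [ 0.5362 -0.0302  0.2458] F [-0.49 -0.02 -0.51] gap 0.0855
[[0.3418, 0.9398, -0.0072], [0.9398, -0.3418, -0.0045], [-0.0067, -0.0053, -1.0]]
wrist 1694 sat 3.0 z 0.0831 rect [538.4 -24.5] [33.5 33.9] 69.68
side 188 sat 31.0 z 0.0831 rect [540.4 -26.2] [40.6 34.2] 68.64
scene 147 sat 31.0 z 0.0838 rect [539.8 -25.8] [36.1 34. ] 69.48
tri [ 0.5394 -0.0248  0.081 ] [0.0013 0.0008 0.0007]
```

View pics/n_wrist.png

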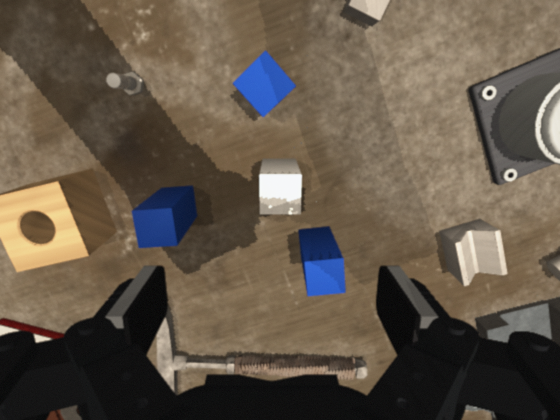

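Only the white bar (low saturation) is under the tool: top centre (0.5385,-0.0247), z 0.081–0.083, yaw 70° matching the jaws, with the blue ones clear of the finger line.

>>> {"method": "step_arm", "body": {"targets": [{"claw": 0, "offset": [7.2, 1.2, 20], "roll": 0}, {"claw": 0, "offset": [7.2, 1.2, 60], "roll": 0}, {"claw": 0, "offset": [7.2, 1.2, 100], "roll": 0}, {"claw": 0, "offset": [7.2, 1.2, 125], "roll": 0}, {"claw": 0, "offset": [7.2, 1.2, 130], "roll": 0}, {"claw": 0, "offset": [7.2, 1.2, 130], "roll": 0}, {"claw": 0, "offset": [7.2, 1.2, 130], "roll": 0}]}}

```text
time_s: 12.65
ee_pos: [0.5402, -0.0231, 0.1173]
ee_rot: [[0.339, 0.941, -0.005], [0.941, -0.339, -0.005], [-0.006, -0.003, -1.0]]
contact_force: [-0.1, -0.4, 0.2]
finger_gap: 0.0852
```

```bash
python3 snap.py o wrist
python3 - <<'E'
from h import *
for n in ["wrist"]:
    p,d,m=load(f"o_{n}.npz"); C=cloud(m,d); z=C[...,2]
    k=(np.hypot(C[...,0]-.539,C[...,1]+.025)<.03)&(d>0)&(z>.079)&(z<.087); q=C[k]
    r=cv2.minAreaRect(q[:,:2].astype(np.float32)*1000)
    print(n,len(q),"z",np.median(q[:,2]).round(4),"rect",np.round(r[0],1),np.round(r[1],1),round(r[2],2))
E
```

```text
t 12.65 ee [ 0.5402 -0.0231  0.1173] F [-0.14 -0.43  0.22] gap 0.0852
[[0.3394, 0.9406, -0.0046], [0.9406, -0.3394, -0.0047], [-0.006, -0.0027, -1.0]]
wrist 4964 z 0.0831 rect [538.6 -24.8] [34.  34.5] 69.99
```

View pics/o_wrist.png

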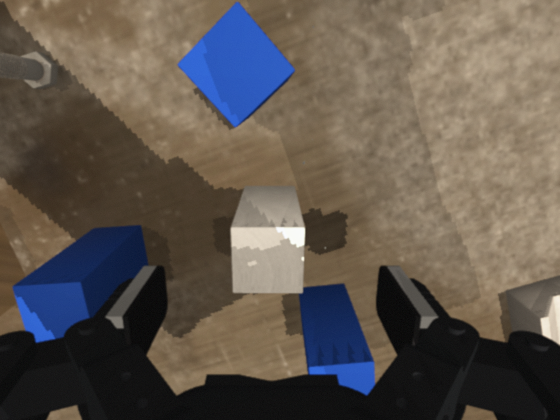

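>>> {"method": "step_arm", "body": {"targets": [{"claw": 0, "offset": [-1.3, -0.7, 0], "roll": 0}, {"claw": 0, "offset": [-1.3, -0.7, 15], "roll": 0}, {"claw": 0, "offset": [-1.3, -0.7, 30], "roll": 0}, {"claw": 0, "offset": [-1.3, -0.7, 43], "roll": 0}, {"claw": 0, "offset": [-1.3, -0.7, 47], "roll": 0}, {"claw": 0, "offset": [-1.3, -0.7, 47], "roll": 0}, {"claw": 0, "offset": [-1.3, -0.7, 47], "roll": 0}], "force": 100}}

```text
time_s: 13.4
ee_pos: [0.5391, -0.0244, 0.0705]
ee_rot: [[0.34, 0.941, -0.004], [0.941, -0.34, -0.005], [-0.006, -0.002, -1.0]]
contact_force: [0.2, 0.0, -0.2]
finger_gap: 0.0855
```

>>> {"method": "step_arm", "body": {"targets": [{"claw": 0.4, "offset": [0, 0, 0], "roll": 0}, {"claw": 0.7, "offset": [0, 0, 0], "roll": 0}, {"claw": 1, "offset": [0, 0, 0], "roll": 0}, {"claw": 1, "offset": [0, 0, 0], "roll": 0}, {"claw": 1, "offset": [0, 0, 0], "roll": 0}, {"claw": 1, "offset": [0, 0, 0], "roll": 0}, {"claw": 1, "offset": [0, 0, 0], "roll": 0}, {"claw": 1, "offset": [0, 0, 0], "roll": 0}]}}

```text
time_s: 14.2
ee_pos: [0.5395, -0.0245, 0.071]
ee_rot: [[0.34, 0.941, -0.003], [0.941, -0.34, -0.005], [-0.006, -0.001, -1.0]]
contact_force: [-0.2, -0.5, 6.5]
finger_gap: 0.0329
```

Bar gripped (gap 33 mm) with TCP 71 mm above its lower end. Lifting, then over to the socket.

>>> {"method": "step_arm", "body": {"targets": [{"claw": 1, "offset": [0, 0, -20], "roll": 0}, {"claw": 1, "offset": [0, 0, -60], "roll": 0}, {"claw": 1, "offset": [0, 0, -105], "roll": 0}, {"claw": 1, "offset": [0, 0, -150], "roll": 0}, {"claw": 1, "offset": [0, 0, -170], "roll": 0}, {"claw": 1, "offset": [0, 0, -170], "roll": 0}, {"claw": 1, "offset": [0, 0, -170], "roll": 0}]}}

```text
time_s: 14.9
ee_pos: [0.5393, -0.0238, 0.24]
ee_rot: [[0.34, 0.941, -0.005], [0.941, -0.34, -0.005], [-0.006, -0.003, -1.0]]
contact_force: [0.6, 0.4, -3.0]
finger_gap: 0.0328
```

Run:
```python
from rig import ctrl; import numpy as np
s=ctrl.sense(); R=s["ee_rot"]; p=s["ee_pos"]; print(p,s["contact_force"],s["finger_gap"],np.round(R,4).tolist()); print(1000*np.array(R).T@(np.array([.5693,.2289,p[2]])-p))
```

```text
[ 0.53928484 -0.02382501  0.23997464] [ 0.6218541   0.40606416 -3.00450144] 0.0327793554529722 [[0.3397, 0.9405, -0.0047], [0.9405, -0.3397, -0.005], [-0.0063, -0.0028, -1.0]]
[247.88777468 -57.62387885  -1.40815239]
```

>>> {"method": "step_arm", "body": {"targets": [{"claw": 1, "offset": [40, -9, 0], "roll": 0}, {"claw": 1, "offset": [80, -18, 0], "roll": 0}, {"claw": 1, "offset": [120, -28, 0], "roll": 0}, {"claw": 1, "offset": [160, -37, 0], "roll": 0}, {"claw": 1, "offset": [200, -46, 0], "roll": 0}, {"claw": 1, "offset": [230, -53, -1], "roll": 0}, {"claw": 1, "offset": [248, -57.6, -1.4], "roll": 0}, {"claw": 1, "offset": [248, -57.6, -1.4], "roll": 0}, {"claw": 1, "offset": [248, -57.6, -1.4], "roll": 0}]}}

```text
time_s: 15.8
ee_pos: [0.5689, 0.2275, 0.2384]
ee_rot: [[0.34, 0.94, -0.007], [0.94, -0.34, -0.007], [-0.009, -0.004, -1.0]]
contact_force: [0.1, 0.0, -2.0]
finger_gap: 0.0327
```

```bash
python3 snap.py q wrist side scene;python3 - <<'E'
import cv2,numpy as np
from h import *
a=load("q_side.npz")[0][70:190,240:360]; b=load("q_scene.npz")[0][90:210,160:280]
cv2.imwrite("pics/q4.png",np.hstack([cv2.resize(a,(400,400)),cv2.resize(b,(400,400))])[:,:,::-1])
E
```

```text
t 15.8 ee [0.5689 0.2275 0.2384] F [ 0.11  0.01 -1.96] gap 0.0327
[[0.3401, 0.9404, -0.007], [0.9403, -0.3401, -0.0072], [-0.0092, -0.0041, -0.9999]]
```

View pics/q4.png

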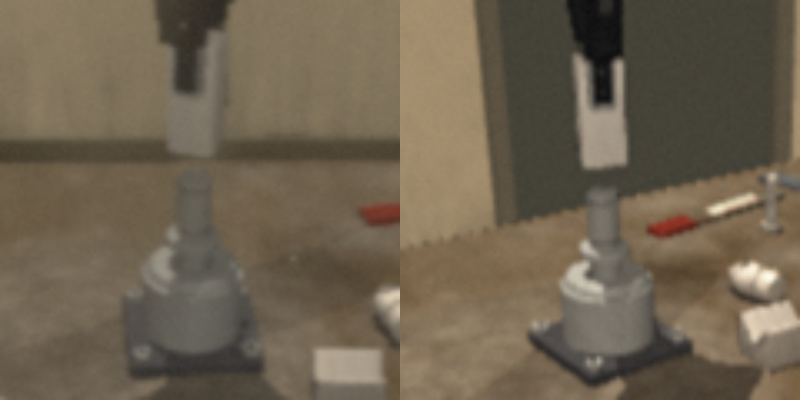

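View pics/q_wrist.png

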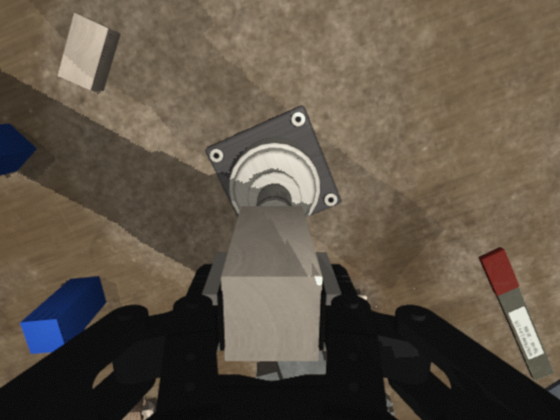

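The bar's end hangs over the arbor top, centred within about 1.5 mm, with a gap of about 25 mm. Descending most of the gap.

>>> {"method": "step_arm", "body": {"targets": [{"claw": 1, "offset": [1.5, 0, 6], "roll": 0}, {"claw": 1, "offset": [1.5, 0, 13], "roll": 0}, {"claw": 1, "offset": [1.5, 0, 19], "roll": 0}, {"claw": 1, "offset": [1.5, 0, 20], "roll": 0}, {"claw": 1, "offset": [1.5, 0, 20], "roll": 0}, {"claw": 1, "offset": [1.5, 0, 20], "roll": 0}], "force": 120}}

```text
time_s: 16.55
ee_pos: [0.5701, 0.2281, 0.2196]
ee_rot: [[0.342, 0.94, -0.005], [0.94, -0.342, -0.006], [-0.008, -0.003, -1.0]]
contact_force: [0.5, -0.4, -2.2]
finger_gap: 0.0329
```

>>> {"method": "step_arm", "body": {"targets": [{"claw": 1, "offset": [0, 0, 1], "roll": 0}, {"claw": 1, "offset": [0, 0, 2], "roll": 0}, {"claw": 1, "offset": [0, 0, 2], "roll": 0}, {"claw": 1, "offset": [0, 0, 2], "roll": 0}]}}

```text
time_s: 16.95
ee_pos: [0.5701, 0.228, 0.2176]
ee_rot: [[0.342, 0.94, -0.005], [0.94, -0.342, -0.006], [-0.008, -0.003, -1.0]]
contact_force: [0.8, -0.1, -1.6]
finger_gap: 0.0329
```

>>> {"method": "step_arm", "body": {"targets": [{"claw": 1, "offset": [0, 0, 0.5], "roll": 0}, {"claw": 1, "offset": [0, 0, 1], "roll": 0}, {"claw": 1, "offset": [0, 0, 1.5], "roll": 0}, {"claw": 1, "offset": [0, 0, 1.5], "roll": 0}, {"claw": 1, "offset": [0, 0, 1.5], "roll": 0}]}}

```text
time_s: 17.45
ee_pos: [0.5701, 0.228, 0.2161]
ee_rot: [[0.342, 0.94, -0.005], [0.94, -0.342, -0.006], [-0.008, -0.003, -1.0]]
contact_force: [0.7, -0.4, -2.5]
finger_gap: 0.0327
```

>>> {"method": "step_arm", "body": {"targets": [{"claw": 1, "offset": [0, 0, 0.5], "roll": 0}, {"claw": 1, "offset": [0, 0, 1], "roll": 0}, {"claw": 1, "offset": [0, 0, 1], "roll": 0}, {"claw": 1, "offset": [0, 0, 1], "roll": 0}]}}

```text
time_s: 17.85
ee_pos: [0.57, 0.228, 0.215]
ee_rot: [[0.342, 0.94, -0.005], [0.94, -0.342, -0.007], [-0.008, -0.003, -1.0]]
contact_force: [0.4, 0.2, -1.8]
finger_gap: 0.0327
```

>>> {"method": "step_arm", "body": {"targets": [{"claw": 1, "offset": [0, 0, 0.5], "roll": 0}, {"claw": 1, "offset": [0, 0, 1], "roll": 0}, {"claw": 1, "offset": [0, 0, 1], "roll": 0}, {"claw": 1, "offset": [0, 0, 1], "roll": 0}]}}

```text
time_s: 18.25
ee_pos: [0.57, 0.228, 0.214]
ee_rot: [[0.342, 0.94, -0.005], [0.94, -0.342, -0.006], [-0.008, -0.003, -1.0]]
contact_force: [0.7, -0.1, -3.0]
finger_gap: 0.0324
```

Bottom is at about 0.143 with no contact yet.

>>> {"method": "step_arm", "body": {"targets": [{"claw": 1, "offset": [0, 0, 0.5], "roll": 0}, {"claw": 1, "offset": [0, 0, 1], "roll": 0}, {"claw": 1, "offset": [0, 0, 1], "roll": 0}, {"claw": 1, "offset": [0, 0, 1], "roll": 0}]}}

```text
time_s: 18.65
ee_pos: [0.5701, 0.228, 0.213]
ee_rot: [[0.342, 0.94, -0.005], [0.94, -0.342, -0.006], [-0.008, -0.003, -1.0]]
contact_force: [-0.9, -0.3, -2.0]
finger_gap: 0.0327
```

>>> {"method": "step_arm", "body": {"targets": [{"claw": 1, "offset": [0, 0, 0.5], "roll": 0}, {"claw": 1, "offset": [0, 0, 1], "roll": 0}, {"claw": 1, "offset": [0, 0, 1], "roll": 0}, {"claw": 1, "offset": [0, 0, 1], "roll": 0}]}}

```text
time_s: 19.05
ee_pos: [0.5702, 0.2281, 0.2122]
ee_rot: [[0.342, 0.94, -0.005], [0.94, -0.342, -0.006], [-0.008, -0.002, -1.0]]
contact_force: [0.8, 0.1, 0.0]
finger_gap: 0.0327
```

Contact (about +2.4 N). Driving in small steps.

>>> {"method": "step_arm", "body": {"targets": [{"claw": 1, "offset": [0, 0, 0.5], "roll": 0}, {"claw": 1, "offset": [0, 0, 1], "roll": 0}, {"claw": 1, "offset": [0, 0, 1], "roll": 0}]}}

```text
time_s: 19.35
ee_pos: [0.5702, 0.2282, 0.2113]
ee_rot: [[0.342, 0.94, -0.005], [0.94, -0.342, -0.006], [-0.007, -0.002, -1.0]]
contact_force: [-0.4, 0.5, 0.5]
finger_gap: 0.0324
```

>>> {"method": "step_arm", "body": {"targets": [{"claw": 1, "offset": [0, 0, 0.5], "roll": 0}, {"claw": 1, "offset": [0, 0, 1], "roll": 0}, {"claw": 1, "offset": [0, 0, 1], "roll": 0}]}}

```text
time_s: 19.65
ee_pos: [0.5703, 0.2282, 0.2103]
ee_rot: [[0.342, 0.94, -0.005], [0.94, -0.342, -0.006], [-0.007, -0.002, -1.0]]
contact_force: [0.2, -0.8, 1.2]
finger_gap: 0.0328
```

>>> {"method": "step_arm", "body": {"targets": [{"claw": 1, "offset": [0, 0, 0.5], "roll": 0}, {"claw": 1, "offset": [0, 0, 1], "roll": 0}, {"claw": 1, "offset": [0, 0, 1], "roll": 0}]}}

```text
time_s: 19.95
ee_pos: [0.5704, 0.2284, 0.2095]
ee_rot: [[0.342, 0.94, -0.004], [0.94, -0.342, -0.006], [-0.007, -0.002, -1.0]]
contact_force: [-0.8, -0.2, 2.0]
finger_gap: 0.0328
```

>>> {"method": "step_arm", "body": {"targets": [{"claw": 1, "offset": [0, 0, 0.5], "roll": 0}, {"claw": 1, "offset": [0, 0, 1], "roll": 0}, {"claw": 1, "offset": [0, 0, 1.5], "roll": 0}, {"claw": 1, "offset": [0, 0, 1.5], "roll": 0}]}}

```text
time_s: 20.35
ee_pos: [0.5705, 0.2284, 0.208]
ee_rot: [[0.342, 0.94, -0.004], [0.94, -0.342, -0.006], [-0.007, -0.002, -1.0]]
contact_force: [0.1, -0.4, 4.1]
finger_gap: 0.0328
```

>>> {"method": "step_arm", "body": {"targets": [{"claw": 1, "offset": [0, 0, 0.5], "roll": 0}, {"claw": 1, "offset": [0, 0, 1], "roll": 0}, {"claw": 1, "offset": [0, 0, 1], "roll": 0}]}}

```text
time_s: 20.65
ee_pos: [0.5705, 0.2284, 0.2072]
ee_rot: [[0.342, 0.94, -0.004], [0.94, -0.342, -0.006], [-0.007, -0.002, -1.0]]
contact_force: [0.2, 0.2, 4.7]
finger_gap: 0.0327
```

>>> {"method": "step_arm", "body": {"targets": [{"claw": 1, "offset": [0, 0, 0.4], "roll": 0}, {"claw": 1, "offset": [0, 0, 0.8], "roll": 0}, {"claw": 1, "offset": [0, 0, 0.8], "roll": 0}]}}

```text
time_s: 20.95
ee_pos: [0.5706, 0.2285, 0.2065]
ee_rot: [[0.342, 0.94, -0.004], [0.94, -0.342, -0.006], [-0.007, -0.002, -1.0]]
contact_force: [-0.3, 1.0, 4.7]
finger_gap: 0.0324
```

>>> {"method": "step_arm", "body": {"targets": [{"claw": 1, "offset": [0, 0, 0.4], "roll": 0}, {"claw": 1, "offset": [0, 0, 0.8], "roll": 0}, {"claw": 1, "offset": [0, 0, 0.8], "roll": 0}]}}

```text
time_s: 21.25
ee_pos: [0.5707, 0.2284, 0.206]
ee_rot: [[0.342, 0.94, -0.003], [0.94, -0.342, -0.006], [-0.006, -0.001, -1.0]]
contact_force: [-0.4, 0.3, 6.5]
finger_gap: 0.0327
```

>>> {"method": "step_arm", "body": {"targets": [{"claw": 1, "offset": [0, 0, 0.4], "roll": 0}, {"claw": 1, "offset": [0, 0, 0.8], "roll": 0}, {"claw": 1, "offset": [0, 0, 0.8], "roll": 0}]}}

```text
time_s: 21.55
ee_pos: [0.5707, 0.2285, 0.2055]
ee_rot: [[0.342, 0.94, -0.003], [0.94, -0.342, -0.006], [-0.006, -0.001, -1.0]]
contact_force: [-1.3, -1.0, 6.7]
finger_gap: 0.0326
```

>>> {"method": "step_arm", "body": {"targets": [{"claw": 1, "offset": [0, 0, 0.4], "roll": 0}, {"claw": 1, "offset": [0, 0, 0.8], "roll": 0}, {"claw": 1, "offset": [0, 0, 0.8], "roll": 0}]}}

```text
time_s: 21.85
ee_pos: [0.5708, 0.2285, 0.2052]
ee_rot: [[0.342, 0.94, -0.003], [0.94, -0.342, -0.006], [-0.006, -0.001, -1.0]]
contact_force: [-1.9, -0.1, 7.0]
finger_gap: 0.0327
```

>>> {"method": "step_arm", "body": {"targets": [{"claw": 1, "offset": [0, 0, 0.5], "roll": 0}, {"claw": 1, "offset": [0, 0, 0.9], "roll": 0}, {"claw": 1, "offset": [0, 0, 1.2], "roll": 0}, {"claw": 1, "offset": [0, 0, 1.2], "roll": 0}]}}

```text
time_s: 22.25
ee_pos: [0.5708, 0.2285, 0.2045]
ee_rot: [[0.342, 0.94, -0.003], [0.94, -0.342, -0.006], [-0.006, -0.001, -1.0]]
contact_force: [-1.4, -0.6, 7.7]
finger_gap: 0.0324
```

>>> {"method": "step_arm", "body": {"targets": [{"claw": 1, "offset": [0, 0, 0.5], "roll": 0}, {"claw": 1, "offset": [0, 0, 0.9], "roll": 0}, {"claw": 1, "offset": [0, 0, 1.2], "roll": 0}, {"claw": 1, "offset": [0, 0, 1.2], "roll": 0}]}}

```text
time_s: 22.65
ee_pos: [0.5709, 0.2285, 0.2039]
ee_rot: [[0.342, 0.94, -0.002], [0.94, -0.342, -0.006], [-0.006, -0.0, -1.0]]
contact_force: [-1.9, -0.6, 8.2]
finger_gap: 0.0326
```

>>> {"method": "step_arm", "body": {"targets": [{"claw": 1, "offset": [0, 0, 0.5], "roll": 0}, {"claw": 1, "offset": [0, 0, 1.0], "roll": 0}, {"claw": 1, "offset": [0, 0, 1.4], "roll": 0}, {"claw": 1, "offset": [0, 0, 1.4], "roll": 0}]}}

```text
time_s: 23.05
ee_pos: [0.571, 0.2286, 0.2032]
ee_rot: [[0.342, 0.94, -0.002], [0.94, -0.342, -0.006], [-0.006, -0.0, -1.0]]
contact_force: [-1.3, -0.5, 9.6]
finger_gap: 0.0329
```

>>> {"method": "step_arm", "body": {"targets": [{"claw": 1, "offset": [0, 0, 0.5], "roll": 0}, {"claw": 1, "offset": [0, 0, 1.0], "roll": 0}, {"claw": 1, "offset": [0, 0, 1.4], "roll": 0}, {"claw": 1, "offset": [0, 0, 1.4], "roll": 0}]}}

```text
time_s: 23.45
ee_pos: [0.5711, 0.2286, 0.2027]
ee_rot: [[0.342, 0.94, -0.002], [0.94, -0.342, -0.006], [-0.006, 0.0, -1.0]]
contact_force: [-2.0, -1.0, 9.9]
finger_gap: 0.0326
```

>>> {"method": "step_arm", "body": {"targets": [{"claw": 1, "offset": [0, 0, 0.5], "roll": 0}, {"claw": 1, "offset": [0, 0, 1.0], "roll": 0}, {"claw": 1, "offset": [0, 0, 1.4], "roll": 0}, {"claw": 1, "offset": [0, 0, 1.4], "roll": 0}]}}

```text
time_s: 23.85
ee_pos: [0.5711, 0.2287, 0.2022]
ee_rot: [[0.342, 0.94, -0.001], [0.94, -0.342, -0.006], [-0.006, 0.001, -1.0]]
contact_force: [-2.6, -0.5, 10.4]
finger_gap: 0.0327
```

>>> {"method": "step_arm", "body": {"targets": [{"claw": 1, "offset": [0, 0, 0.5], "roll": 0}, {"claw": 1, "offset": [0, 0, 1.0], "roll": 0}, {"claw": 1, "offset": [0, 0, 1.4], "roll": 0}, {"claw": 1, "offset": [0, 0, 1.7], "roll": 0}, {"claw": 1, "offset": [0, 0, 1.7], "roll": 0}]}}

```text
time_s: 24.35
ee_pos: [0.5713, 0.2288, 0.2018]
ee_rot: [[0.342, 0.94, -0.001], [0.94, -0.342, -0.006], [-0.006, 0.001, -1.0]]
contact_force: [-2.1, -1.9, 12.3]
finger_gap: 0.0328
```

>>> {"method": "step_arm", "body": {"targets": [{"claw": 1, "offset": [0, 0, 0.5], "roll": 0}, {"claw": 1, "offset": [0, 0, 1.0], "roll": 0}, {"claw": 1, "offset": [0, 0, 1.4], "roll": 0}, {"claw": 1, "offset": [0, 0, 1.7], "roll": 0}, {"claw": 1, "offset": [0, 0, 1.7], "roll": 0}]}}

```text
time_s: 24.85
ee_pos: [0.5715, 0.2289, 0.2018]
ee_rot: [[0.343, 0.939, -0.0], [0.939, -0.343, -0.006], [-0.006, 0.002, -1.0]]
contact_force: [-3.3, -1.4, 15.4]
finger_gap: 0.0329
```

Position has stopped at 0.2018 and the force has jumped, so it's likely on the stop screw. Now a slightly firmer push.

>>> {"method": "step_arm", "body": {"targets": [{"claw": 1, "offset": [0, 0, 0.6], "roll": 0}, {"claw": 1, "offset": [0, 0, 1.2], "roll": 0}, {"claw": 1, "offset": [0, 0, 1.7], "roll": 0}, {"claw": 1, "offset": [0, 0, 2.0], "roll": 0}, {"claw": 1, "offset": [0, 0, 2.0], "roll": 0}]}}

```text
time_s: 25.35
ee_pos: [0.5717, 0.229, 0.2018]
ee_rot: [[0.343, 0.939, 0.001], [0.939, -0.343, -0.006], [-0.006, 0.003, -1.0]]
contact_force: [-4.7, -1.2, 18.3]
finger_gap: 0.0323
```

>>> {"method": "step_arm", "body": {"targets": [{"claw": 1, "offset": [0, 0, 0.6], "roll": 0}, {"claw": 1, "offset": [0, 0, 1.2], "roll": 0}, {"claw": 1, "offset": [0, 0, 1.8], "roll": 0}, {"claw": 1, "offset": [0, 0, 2.3], "roll": 0}, {"claw": 1, "offset": [0, 0, 2.5], "roll": 0}, {"claw": 1, "offset": [0, 0, 2.5], "roll": 0}, {"claw": 1, "offset": [0, 0, 2.5], "roll": 0}]}}

```text
time_s: 26.05
ee_pos: [0.572, 0.2292, 0.2018]
ee_rot: [[0.343, 0.939, 0.002], [0.939, -0.343, -0.006], [-0.005, 0.004, -1.0]]
contact_force: [-5.6, -2.0, 21.0]
finger_gap: 0.0329
```

Solid at 0.2018, push about 23.5 N (reading plus the bar's weight). One slightly firmer hold for margin.

>>> {"method": "step_arm", "body": {"targets": [{"claw": 1, "offset": [0, 0, 0.7], "roll": 0}, {"claw": 1, "offset": [0, 0, 1.4], "roll": 0}, {"claw": 1, "offset": [0, 0, 2.0], "roll": 0}, {"claw": 1, "offset": [0, 0, 2.5], "roll": 0}, {"claw": 1, "offset": [0, 0, 2.8], "roll": 0}, {"claw": 1, "offset": [0, 0, 2.8], "roll": 0}, {"claw": 1, "offset": [0, 0, 2.8], "roll": 0}]}}

```text
time_s: 26.75
ee_pos: [0.5723, 0.2295, 0.2017]
ee_rot: [[0.343, 0.939, 0.003], [0.939, -0.343, -0.006], [-0.005, 0.005, -1.0]]
contact_force: [-5.6, -2.4, 22.4]
finger_gap: 0.0329
```

```bash
python3 snap.py r wrist side scene;python3 - <<'E'
import cv2,numpy as np
from h import *
a=load("r_side.npz")[0][70:190,240:360]; b=load("r_scene.npz")[0][90:210,160:280]
cv2.imwrite("pics/r4.png",np.hstack([cv2.resize(a,(400,400)),cv2.resize(b,(400,400))])[:,:,::-1])
E
```

```text
t 26.75 ee [0.5723 0.2295 0.2017] F [-5.6  -2.36 22.38] gap 0.0329
[[0.3429, 0.9394, 0.0032], [0.9394, -0.3428, -0.006], [-0.0046, 0.0051, -1.0]]
```

View pics/r4.png

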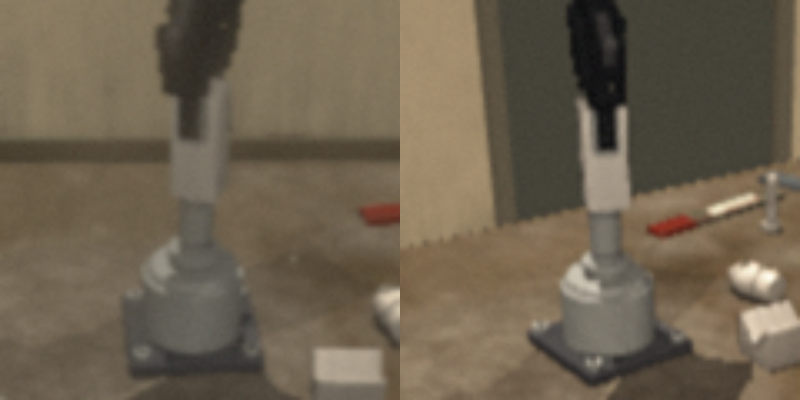

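The bar bears squarely on the stub, at about 25 N on the stop. Lifting off to check the collar height before setting the bar down.

>>> {"method": "step_arm", "body": {"targets": [{"claw": 1, "offset": [0, 0, -3], "roll": 0}, {"claw": 1, "offset": [0, 0, -20], "roll": 0}, {"claw": 1, "offset": [0, 0, -40], "roll": 0}, {"claw": 1, "offset": [0, 0, -40], "roll": 0}, {"claw": 1, "offset": [0, 0, -40], "roll": 0}]}}

```text
time_s: 27.4
ee_pos: [0.5718, 0.2293, 0.2406]
ee_rot: [[0.343, 0.939, 0.002], [0.939, -0.343, -0.007], [-0.006, 0.004, -1.0]]
contact_force: [0.6, -0.2, -2.8]
finger_gap: 0.0326
```

```bash
python3 snap.py s wrist side scene; python3 arb.py s .569 .228 .131;  python3 - <<'E'
from h import *
from rig import ctrl
s=ctrl.sense();R=s["ee_rot"]; p=s["ee_pos"]; print(1000*np.array(R).T@(np.array([.5394,-.0244,p[2]])-p))
E
```

```text
t 27.4 ee [0.5718 0.2293 0.2406] F [ 0.6  -0.21 -2.79] gap 0.0326
[[0.343, 0.9393, 0.0021], [0.9393, -0.3429, -0.0067], [-0.0056, 0.0043, -1.0]]
wrist top 514 z 0.1318 circ 566.1 229.9 12.4
wrist face 2371 z 0.071 circ 567.5 228.6 34.4
wrist collar 938 0.0839 568.4 228.9 20.9
side top 60 z 0.1318 circ 570.5 227.3 14.0
side face 187 z 0.071 circ 569.7 226.8 35.3
side collar 97 0.0836 570.1 226.1 22.0
scene top 49 z 0.1329 circ 570.9 228.4 13.6
scene face 155 z 0.0722 circ 568.8 225.6 35.0
scene collar 75 0.085 568.3 229.1 22.3
tri [0.5679 0.2302 0.1281] [0.0058 0.0026 0.0037]
[-249.2055359    56.9033321     1.79430806]
```

View pics/s_wrist.png

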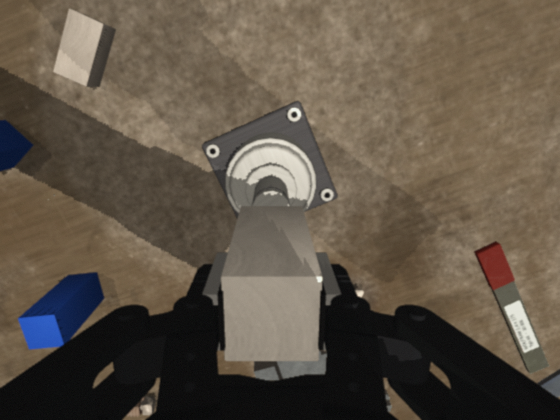

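Collar underside is now about 4.9 mm above the face (83.9−71.0−8), upright and centred, so the arbor is home. Bringing the bar back to its original spot.

>>> {"method": "step_arm", "body": {"targets": [{"claw": 1, "offset": [-40, 9, 0], "roll": 0}, {"claw": 1, "offset": [-80, 18, 0], "roll": 0}, {"claw": 1, "offset": [-120, 27, 1], "roll": 0}, {"claw": 1, "offset": [-160, 36, 1], "roll": 0}, {"claw": 1, "offset": [-200, 45, 1.5], "roll": 0}, {"claw": 1, "offset": [-230, 53, 1.8], "roll": 0}, {"claw": 1, "offset": [-249, 57, 1.8], "roll": 0}, {"claw": 1, "offset": [-249, 57, 1.8], "roll": 0}, {"claw": 1, "offset": [-249, 57, 1.8], "roll": 0}]}}

```text
time_s: 28.45
ee_pos: [0.5392, -0.0242, 0.2394]
ee_rot: [[0.344, 0.939, -0.0], [0.939, -0.344, -0.007], [-0.006, 0.002, -1.0]]
contact_force: [1.1, 0.8, -2.6]
finger_gap: 0.0325
```

```bash
python3 snap.py t wrist side scene;  python3 - <<'E'
from h import *
from rig import ctrl
s=ctrl.sense();R=s["ee_rot"]; p=s["ee_pos"]; print(1000*np.array(R).T@(np.array([.5394,-.0244,.120])-p))
E
```

```text
t 28.45 ee [ 0.5392 -0.0242  0.2394] F [ 1.1   0.76 -2.59] gap 0.0325
[[0.3435, 0.9391, -0.0003], [0.9391, -0.3435, -0.0067], [-0.0064, 0.0021, -1.0]]
[ -0.96485526   0.12209776 119.80108248]
```

View pics/t_wrist.png

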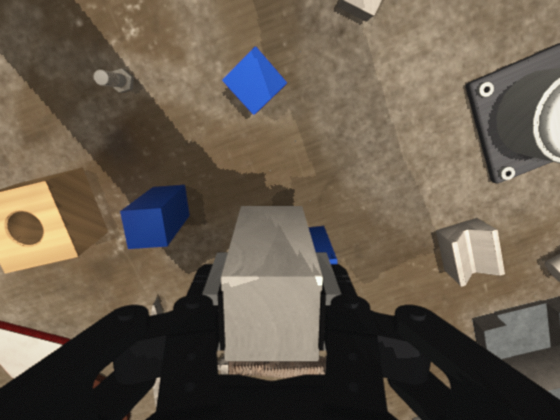

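Spot is clear. Lowering to just above the table, then gently down.

>>> {"method": "step_arm", "body": {"targets": [{"claw": 1, "offset": [0, 0, 30], "roll": 0}, {"claw": 1, "offset": [0, 0, 70], "roll": 0}, {"claw": 1, "offset": [0, 0, 110], "roll": 0}, {"claw": 1, "offset": [0, 0, 140], "roll": 0}, {"claw": 1, "offset": [0, 0, 155], "roll": 0}, {"claw": 1, "offset": [0, 0, 160], "roll": 0}, {"claw": 1, "offset": [0, 0, 160], "roll": 0}, {"claw": 1, "offset": [0, 0, 160], "roll": 0}]}}

```text
time_s: 29.4
ee_pos: [0.5409, -0.0235, 0.0812]
ee_rot: [[0.341, 0.94, 0.003], [0.94, -0.341, -0.006], [-0.005, 0.005, -1.0]]
contact_force: [0.4, -0.2, -1.6]
finger_gap: 0.0329
```

>>> {"method": "step_arm", "body": {"targets": [{"claw": 1, "offset": [0, 0, 2], "roll": 0}, {"claw": 1, "offset": [0, 0, 4], "roll": 0}, {"claw": 1, "offset": [0, 0, 5.5], "roll": 0}, {"claw": 1, "offset": [0, 0, 5.5], "roll": 0}, {"claw": 1, "offset": [0, 0, 5.5], "roll": 0}]}}

```text
time_s: 29.9
ee_pos: [0.5409, -0.0235, 0.0757]
ee_rot: [[0.341, 0.94, 0.003], [0.94, -0.341, -0.006], [-0.005, 0.005, -1.0]]
contact_force: [0.1, -0.4, -2.7]
finger_gap: 0.0327
```

>>> {"method": "step_arm", "body": {"targets": [{"claw": 1, "offset": [0, 0, 1.5], "roll": 0}, {"claw": 1, "offset": [0, 0, 3], "roll": 0}, {"claw": 1, "offset": [0, 0, 3.5], "roll": 0}, {"claw": 1, "offset": [0, 0, 3.5], "roll": 0}]}}

```text
time_s: 30.3
ee_pos: [0.5408, -0.0235, 0.072]
ee_rot: [[0.341, 0.94, 0.003], [0.94, -0.341, -0.006], [-0.005, 0.005, -1.0]]
contact_force: [-0.1, -0.3, -3.0]
finger_gap: 0.0327
```

>>> {"method": "step_arm", "body": {"targets": [{"claw": 1, "offset": [0, 0, 0.6], "roll": 0}, {"claw": 1, "offset": [0, 0, 1.2], "roll": 0}, {"claw": 1, "offset": [0, 0, 1.2], "roll": 0}]}}

```text
time_s: 30.6
ee_pos: [0.5409, -0.0236, 0.0711]
ee_rot: [[0.341, 0.94, 0.003], [0.94, -0.341, -0.006], [-0.005, 0.005, -1.0]]
contact_force: [-0.6, -0.0, 3.4]
finger_gap: 0.0324
```

Table contact (+6 N). Releasing and rising.

>>> {"method": "step_arm", "body": {"targets": [{"claw": 0.6, "offset": [0, 0, 0], "roll": 0}, {"claw": 0.4, "offset": [0, 0, 0], "roll": 0}, {"claw": 0.1, "offset": [0, 0, 0], "roll": 0}, {"claw": 0, "offset": [0, 0, 0], "roll": 0}, {"claw": 0, "offset": [0, 0, 0], "roll": 0}, {"claw": 0, "offset": [0, 0, 0], "roll": 0}, {"claw": 0, "offset": [0, 0, 0], "roll": 0}]}}

```text
time_s: 31.3
ee_pos: [0.5409, -0.0236, 0.0711]
ee_rot: [[0.341, 0.94, 0.003], [0.94, -0.341, -0.006], [-0.005, 0.005, -1.0]]
contact_force: [-1.0, 0.4, 0.8]
finger_gap: 0.0853
```

>>> {"method": "step_arm", "body": {"targets": [{"claw": 0, "offset": [0, 0, -20], "roll": 0}, {"claw": 0, "offset": [0, 0, -60], "roll": 0}, {"claw": 0, "offset": [0, 0, -105], "roll": 0}, {"claw": 0, "offset": [0, 0, -150], "roll": 0}, {"claw": 0, "offset": [0, 0, -175], "roll": 0}, {"claw": 0, "offset": [0, 0, -175], "roll": 0}, {"claw": 0, "offset": [0, 0, -175], "roll": 0}]}}

```text
time_s: 32.0
ee_pos: [0.5403, -0.0226, 0.2462]
ee_rot: [[0.341, 0.94, 0.003], [0.94, -0.341, -0.007], [-0.005, 0.005, -1.0]]
contact_force: [-0.5, 1.1, -0.5]
finger_gap: 0.0854
```

```bash
python3 snap.py u wrist side scene; python3 arb.py u .569 .228 .131
python3 - <<'E'
from h import *
for n in ["wrist","side","scene"]:
    p,d,m=load(f"u_{n}.npz"); C=cloud(m,d); z=C[...,2]
    for nm,x,y,zt in [("bar",.54,-.0245,.083),("blueR",.6225,-.013,.083),("blueL",.455,-.0076,.083),("blueN",.5315,-.1347,.083),("flat",.409,.1085,.027),("bolt",.4075,-.1255,.047),("vblock",.682,.135,.034)]:
        k=(np.hypot(C[...,0]-x,C[...,1]-y)<.04)&(d>0)&(abs(z-zt)<.005); q=C[k]
        if len(q)<20: continue
        r=cv2.minAreaRect(q[:,:2].astype(np.float32)*1000); print(n,nm,len(q),"z",np.median(q[:,2]).round(4),np.round(r[0],1),np.round(r[1],1),round(r[2],1))
E
```

```text
t 32.0 ee [ 0.5403 -0.0226  0.2462] F [-0.48  1.13 -0.54] gap 0.0854
[[0.3408, 0.9401, 0.0034], [0.9401, -0.3408, -0.0066], [-0.0051, 0.0054, -1.0]]
wrist top 0
wrist face 1344 z 0.0706 circ 565.3 212.6 29.5
side top 13 z 0.1313 circ 576.4 225.6 10.2
side face 174 z 0.071 circ 569.8 225.0 33.9
side collar 100 0.0835 571.9 225.3 22.3
scene top 50 z 0.1328 circ 571.5 227.3 13.9
scene face 158 z 0.0723 circ 568.6 225.9 34.6
scene collar 75 0.085 569.6 226.0 21.9
tri [0.5781 0.2419 0.1229] [0.0017 0.0017]
wrist bar 1689 z 0.0831 [540.1 -23.8] [33.9 33.8] 70.7
wrist blueR 1448 z 0.083 [621.9 -13. ] [34.1 34.7] 76.3
wrist blueL 2183 z 0.0832 [454.2  -7.7] [34.1 34. ] 22.7
wrist blueN 1657 z 0.0832 [ 530.3 -133.7] [34.7 34.6] 74.3
wrist flat 377 z 0.0271 [427.3  93.9] [31.9 11.9] 68.9
wrist bolt 229 z 0.0492 [ 406.6 -125.5] [12.  11.9] 72.2
wrist vblock 1324 z 0.0347 [680.3 138. ] [45.  51.3] 87.9
side bar 192 z 0.0829 [542.5 -24.8] [39.3 34.3] 70.7
side blueR 187 z 0.0831 [624.5 -13.2] [39.8 33.9] 75.2
side blueL 185 z 0.0829 [456.6  -8.8] [34.7 36.5] 20.0
side blueN 247 z 0.0829 [ 532.3 -134.6] [36.9 34.7] 74.7
side flat 205 z 0.0269 [409.2 109.6] [31.9 57.2] 48.2
side bolt 36 z 0.0483 [ 408.5 -126.4] [14.5 11.1] 77.8
side vblock 195 z 0.0341 [682.2 139.2] [52.5 49.4] 88.4
scene bar 151 z 0.084 [541.7 -24.7] [35.8 33.8] 70.6
scene blueR 133 z 0.0838 [623.  -13.1] [37.7 32.4] 75.7
scene blueL 178 z 0.0839 [455.3  -8.1] [36.5 34.2] 23.4
scene blueN 198 z 0.0837 [ 531.9 -133.2] [37.4 34.7] 74.1
scene flat 207 z 0.028 [408.7 110.4] [33.3 55.5] 44.1
scene bolt 41 z 0.0484 [ 407.8 -126.2] [11.3 11.1] 29.4
scene vblock 135 z 0.034 [681.9 137.6] [51.1 47.5] 0.9
```

View pics/u_side.png

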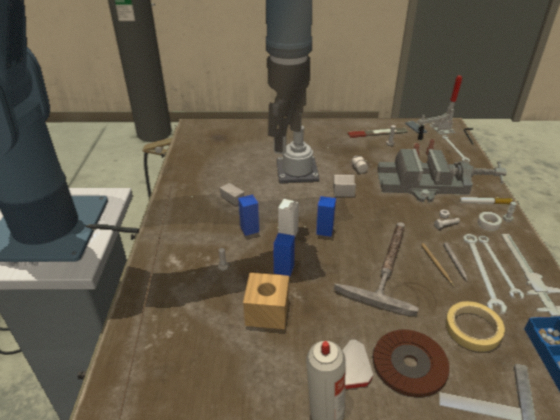

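View pics/u_wrist.png

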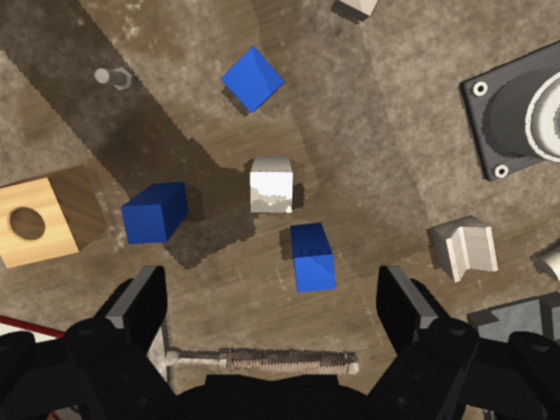

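The bar stands flat at (0.540,-0.024), top 0.083 in all views. The arbor's collar is still about 4.5 mm above the face (side: 83.5−71.0−8), and every bystander is where it was. Handing in.

```bash
python3 -c "
from rig import ctrl; print(ctrl.sign_off())"
```

```text
the job is handed in; nothing more can be done
None
```

The job is done and handed in at about 32 s. The rig gave no verdict, so what follows rests on my own measurements.

- **Arbor in the socket:** I took it out of the wooden block and let go of it in the socket with the collar about 16.5 mm above the face. It stood upright and centred to within about 0.5 mm.
- **Driving it home:** I pressed the top with the bar's end. First contact came at about 16 mm, the force rose to about 13 N while it drove, and then it stopped moving. I took that as the stop screw and held about 23.5 N, then about 25 N (wrist reading plus the bar's weight). The contact force itself cannot be read directly. My estimates never went above about 25 N.
- **Last checks:** The arbor's collar is 4.5 to 5 mm above the face and on the socket's axis. The bar stands upright within about 2 mm of where it started, with its top at 0.083 m, and the gripper is open and clear. The V-block, flat block, bolt and blue look-alikes measured unmoved. I checked the magnet only by eye.
- **Disagreements:**
  - The fixed cameras differ from the wrist camera by 1–3 mm sideways.
  - The depth readings sit about 1 mm high.
  - Triangulating the arbor's top in the last views, where it was partly hidden, was off by 6–14 mm, so I relied on the collar and face depths instead.

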